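# Slide the specimen box home in the scanner lane

### The arm

A 6-joint arm with a two-finger parallel gripper is mounted at the origin on the work surface. World frame = base frame: x ahead of the robot, y to its left, z up, the work surface at z = 0. Lengths are in m, angles in rad, forces in N, time in s.
With the tool pointing down it reaches from about 0.35 to 0.875 m from the base axis. Payload 4.2 kg.
Tool frame: the origin (TCP) lies between the finger pads; the fingertips stand 19 mm ahead of it and the grasp point (between the pads) is the TCP; z points along the fingers, y is the direction in which the jaws open and shut (so a half turn about z gives the same grasp; the last joint's range is limited). The gripper opens to 85 mm and grips with 20 to 120 N. Pads are 22 mm wide; open, the fingers measure 114 mm over their backs; the gripper's body (76 mm by 85 mm) begins 54 mm behind the grasp point. The pads swing forward as they close: fully open they stand 13 mm farther back than shut.
Start: joints at [1.364, 0.385, 0.008, 0, -1.194, -0.259], TCP at [0.281, 0.558, 0.212] pointing down, gripper open.
Joint ranges: [-3.14, 3.14], [-1.21, 2.06], [-1.07, 1.41], [-3.16, 2.05], [-2.99, -0.16], [-3.1, 3.1]. Speed limits (rad/s): [2.79, 2.79, 3.14, 3.14, 3.14, 3.14].

### API

Orientations are given as a unit quaternion [w, x, y, z].
In Python, from station import r gives the robot as it stands. The module is installed in compiled form; this text tells all that it offers.
- The arm moves only by the tool step_arm, never from a script. Its argument "motion" is text: rows parted by semicolons, each of 7 numbers parted by spaces: the turn, a rotation vector about the tool's x, y, z as a fraction of full scale, then the shift along the tool's x, y, z as a fraction of full scale, then the opening in per cent of the stroke, from 0 (shut) to 100 (fully open). A call has exactly 8 rows; each row shifts and turns the pose as measured when the row begins, along the tool's axes as they then stand; what a row does not reach is not made up. Full scale, the value 1, is 120 mm for a shift and 180 degrees for a turn. A row lasts 1/10 s, in which the tool goes at most 50 mm and 8.59 degrees, less where a joint would pass 70% of its speed; a pose out of reach is approached as far as the arm can. A call with a number of a shift or a turn outside -1 to 1 is refused whole. A call with a gripper value outside its range is refused whole. The fingers move at their own pace and stop on an object; "newtons" is the grip in N (left out, the last holds). Time passes only in rows, so rows that do not move let the fingers close, or fill a call up. It gives the time, the measured TCP pose, the force and the opening at its end, in the units of the state.
- r.observe(): the state, without advancing time (a new reading comes with each control period).
- r.snapshot(name): name is "side" or "top"; returns the picture (420x560x3 uint8, red, green, blue); there is no depth.
- r.get_calibration(name): a dict with "intrinsics" (3x3 intrinsics, pixels), "k1" (the pictures are not rectified: a ray, as slopes to the right and down, at radius r is drawn at 1 + k1 r^2 times it, then the intrinsics apply), "R" (3x3) and "t" (3): a world point X has camera coordinates R X + t. Camera axes: x right, y down, z forward; pixel columns grow to the right and rows downward; lengths in m; the calibration is good to about 2 mm. A picture is of the moment at which its call begins. get_calibration takes no time and is no camera call.
- r.finish_job(): hands the job in, once; it reports no verdict.
Trained networks look in the newest picture that a camera, given by its name, has taken for a name from the list of things; names that differ only in an ending like _2 or _b are one class to them, and where a whole thing is asked for, a point or a joint stands for the part that bears it (a point fixed in the world has none). Each returns a list of dicts, best first, with "p" (0 to 1); they miss things now and then, are a little off and sometimes report something else, mostly with a low value. They report only what shows in the picture. A call takes as long as a camera call. They do not tell look-alikes from the thing itself.
- r.search_frame(camera, target): "location" ([x, y, z] in m, in world coordinates, good to about 4 mm: the middle of the surface that is visible of it).
- r.masks_of(camera, target): "region" (420x560 bool, what is visible of it).
The state is a dict: "clock": time; "qpos": joint angles; "qd": joint speeds; "joint_efforts": joint torques, N m; "tcp_pos": TCP position; "tool_rot": TCP orientation; "contact_force": force on the tool from outside, world axes, zero at the start; "ft_torque": the same for the moment, N m; "gripper_width": opening from 0.0 (shut) to 1.0 (fully open).
Only numpy, scipy, OpenCV 4.12 (cv2) and the standard library are available. Lean on these libraries where they do the work, as an engineer would, in place of code of your own. Each camera call takes 0.05 s, during which the arm holds its last target.

### The job

Push the cardboard specimen box with the fingertips along the lane between the two steel guide rails until it lies flat against the stop bar at the scanner, then move clear. The rails are set to gauge: neither the box nor the robot may touch either rail, so straighten the box up in front of the lane first. Keep the box flat on the plate throughout, never lifted or tipped, and leave the jar, the dish and the weight where they are.

Things in the scene. Friction and masses are not known exactly. Their poses are not given: they have to be found in the camera images.
- lane: Fixed lane. Origin: middle of the lane's mouth at bench height; x points down the lane (way of pushing), y left of that, z up. White base plate 460 x 210 x 6 mm (top at z = 6), x -230 to +230 mm; before x = 0 it is an open flat apron where the box starts. Rails on both sides from x = 0 to 220 mm, inner faces at y = +-64.5 mm (lane 129 mm wide). The stop bar closes it at x = 220 mm.
- stop (a point): Centre of the stop bar's face, on the plate (lane x = 220 mm). Dark steel bar, fixed and rigid, 30 mm high over the plate, 153 mm long across the lane, 12 mm thick. Behind it a grey scanner housing 76.5 mm high, lane x = 240 to 330 mm, 150 mm wide.
- rail_left: Fixed steel guide rail on the lane's +y side, 220 long, 12 wide, 30 mm high above the plate. Origin: centre of its underside, on the plate; axes as the lane's. Must not be touched.
- rail_right: The same rail on the lane's -y side. Must not be touched.
- specimen_box: Loose closed cardboard box, metal lid corners, paper label on top; 120 long (x), 105 wide (y), 50 mm high, 0.3 to 0.65 kg, too wide to grasp, rigid, stays where it is left. Origin: centre of underside. Starts on the apron, centre 90 to 120 mm before the mouth, up to 20 mm off the lane's middle and 0.2 rad askew. Home and straight: origin at lane x = 160 mm; centred, 12 mm free each side.
- jar: Bystander: upright lidded jar, 52 mm across, 70 mm high, on the bench beside the right rail. Origin: centre of its underside.
- dish: Bystander: flat pale closed dish, 72 mm across, 16 mm high, on top of the scanner housing. Origin: centre of its underside.
- weight: Bystander: upright brass weight, 36 mm across, 35 mm high, on the bench right of the lane's mouth. Origin: centre of its underside.
There are look-alikes about, which are no part of the job. What is meant by the specimen_box is not purple, red or turquoise, and is the larger of those in its own colour.

How it is judged:
By the outcome, as a careful person would: the job done as asked, in the order asked, and still so for the second after the job is handed in, with the robot touching nothing.
It also fails if it takes over 72 s, if anything falls off the work surface, if the arm or the gripper's body presses on something with over 40 N, if the wrist force passes 120 N, or if a joint passes its speed limit or range.

## Working session

There is one attempt and no reset: what is moved stays moved. The work goes in short steps, Python scripts to look and compute and a tool call to move; the robot and the scene stay as the last step left them, time stands still between calls to the robot, and variables do not carry over. Pictures are saved under pics/ and viewed, and the job is handed in when it is done.

Besides the shell and the picture viewer there is one more tool, called after ">>>" by a JSON object that holds its "op" and its "data", one argument or row to a line. step_arm: Moves the arm, as the interface text tells. Shift numbers are shares of 120 mm and turn numbers shares of 180 degrees, none past 1 either way. Its arguments: {"type":"object","properties":{"motion":{"type":"string"},"newtons":{"type":"number"}},"required":["motion"]}

```bash
mkdir -p pics
cat > h.py <<'E'
import numpy as np, cv2
from station import r
def snap(n,f):
    im=r.snapshot(n); cv2.imwrite('pics/'+f,im[:,:,::-1]); return im
def proj(c,X):
    k=r.get_calibration(c); X=np.atleast_2d(X); p=X@np.array(k['R']).T+np.array(k['t']); s=p[:,:2]/p[:,2:]
    s=s*(1+k['k1']*(s**2).sum(1,keepdims=True)); K=np.array(k['intrinsics']); return s@K[:2,:2].T+K[:2,2]
def ray(c,uv):
    k=r.get_calibration(c); K=np.array(k['intrinsics']); uv=np.atleast_2d(uv).astype(float)
    d=(uv-K[:2,2])@np.linalg.inv(K[:2,:2]).T; s=d.copy()
    for _ in range(30): s=d/(1+k['k1']*(s**2).sum(1,keepdims=True))
    R=np.array(k['R']); D=np.c_[s,np.ones(len(s))]@R; o=-R.T@np.array(k['t']); return o,D
def atz(c,uv,z):
    o,D=ray(c,uv); return o+D*((z-o[2])/D[:,2])[:,None]
E
python3 - <<'E'
from h import *
a=snap('side','s1.png'); b=snap('top','t1.png')
s=r.observe(); print(s)
for c in('top','side'):
  k=r.get_calibration(c); print(c,k)
  for n in('specimen_box','lane','stop','rail_left','jar','dish','weight'):
    try:
      for d in r.search_frame(c,n): print(c,n,np.round(d['location'],3),round(d['p'],2),np.round(proj(c,d['location'])[0]))
    except Exception as e: print(n,e)
E
```

```text
{'clock': 0.1, 'qpos': array([ 1.36360462e+00,  3.85529766e-01,  6.75820579e-03, -4.57298612e-04,
       -1.19399543e+00, -2.58585941e-01]), 'qd': array([ 9.12636331e-05, -1.79353548e-03,  3.16583144e-03,  5.90252405e-04,
        1.15774689e-03,  2.64117850e-04]), 'joint_efforts': array([-5.29228837e-04, -3.93316054e+01,  1.88930440e+01,  4.19803396e+00,
       -2.55985200e-03,  7.60633753e-06]), 'tcp_pos': array([0.28043535, 0.55792561, 0.21119577]), 'tool_rot': array([ 9.90466412e-04,  9.72983784e-01, -2.30871262e-01, -1.87138205e-04]), 'contact_force': array([ 0.52981512, -0.23356275,  0.3719212 ]), 'ft_torque': array([-0.00356386, -0.02474088, -0.02661407]), 'gripper_width': 0.9983961492043978}
top {'intrinsics': array([[394.2005602 ,   0.        , 275.7985631 ],
       [  0.        , 394.2005602 , 207.46656591],
       [  0.        ,   0.        ,   1.        ]]), 'k1': -0.09770100020346502, 'R': array([[ 0.02006121, -0.99951264, -0.02391703],
       [-0.98475467, -0.01561945, -0.17324626],
       [ 0.17278825,  0.02702794, -0.98458809]]), 't': array([-0.0299724 ,  0.48940052,  
[... 895 characters left out ...]
0.9761498 , -0.21670341, -0.01308421],
       [-0.14546016,  0.69759155, -0.70157492],
       [ 0.16116111, -0.68293899, -0.71247557]]), 't': array([0.46073057, 0.14264535, 0.90316018])}
side specimen_box [ 0.175 -0.303  0.051] 0.97 [414. 163.]
side specimen_box [ 0.798 -0.001  0.04 ] 0.82 [150. 210.]
side specimen_box [ 0.516 -0.064  0.055] 0.59 [268. 204.]
side lane [0.467 0.12  0.006] 0.67 [271. 283.]
side stop [0.466 0.122 0.005] 0.59 [271. 284.]
side rail_left [0.408 0.095 0.035] 0.75 [300. 270.]
side rail_left [0.464 0.124 0.003] 0.16 [272. 285.]
side jar [0.601 0.212 0.06 ] 0.68 [193. 293.]
side dish [0.453 0.282 0.095] 0.91 [255. 331.]
side weight [0.661 0.053 0.033] 0.75 [195. 238.]
```

View pics/t1.png

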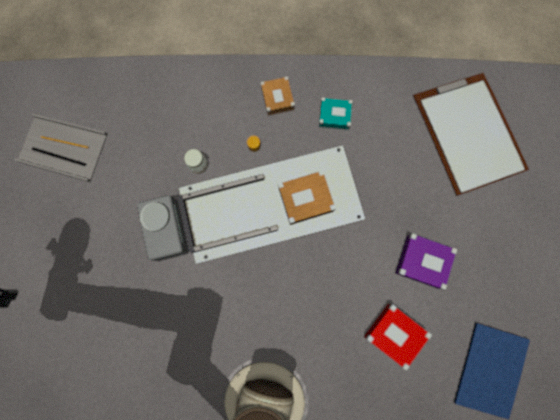

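View pics/s1.png

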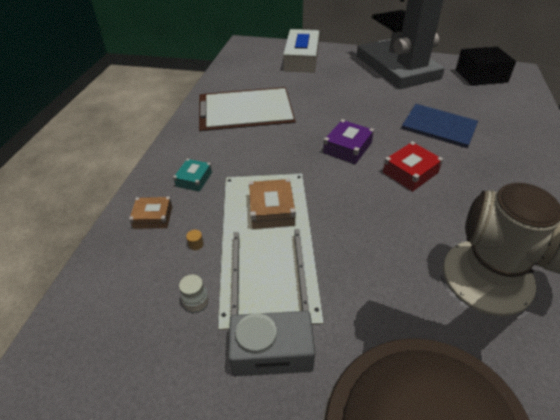

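Top view: there are two orange boxes, a large one on the apron at (306,197) and a small one off the plate at (278,95). The others are purple (428,262), red (399,336) and turquoise (337,112). The larger orange one on the apron fits the description. Next I'll confirm it in an enlarged crop and measure the lane.

Run:
```python
import cv2
a=cv2.imread('pics/t1.png')[130:270,130:370]; cv2.imwrite('pics/t1c.png',cv2.resize(a,None,fx=3.33,fy=3.33,interpolation=cv2.INTER_CUBIC))
a=cv2.imread('pics/s1.png')[165:345,200:340]; cv2.imwrite('pics/s1c.png',cv2.resize(a,None,fx=3.33,fy=3.33,interpolation=cv2.INTER_CUBIC))
```

```text
(no output)
```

View pics/t1c.png

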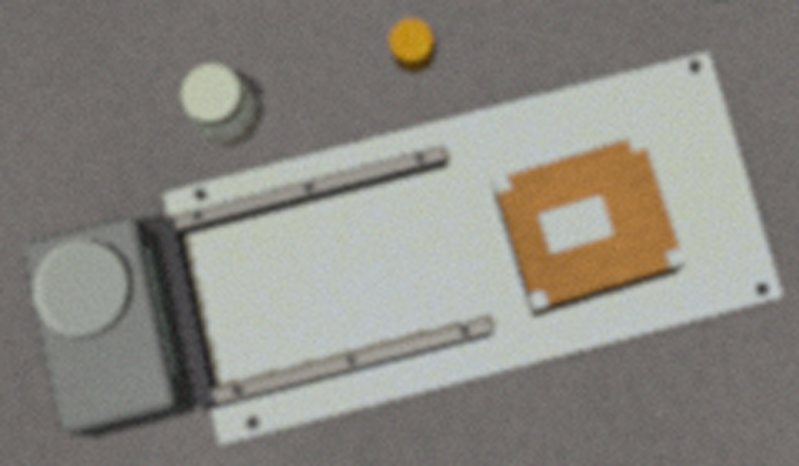

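View pics/s1c.png

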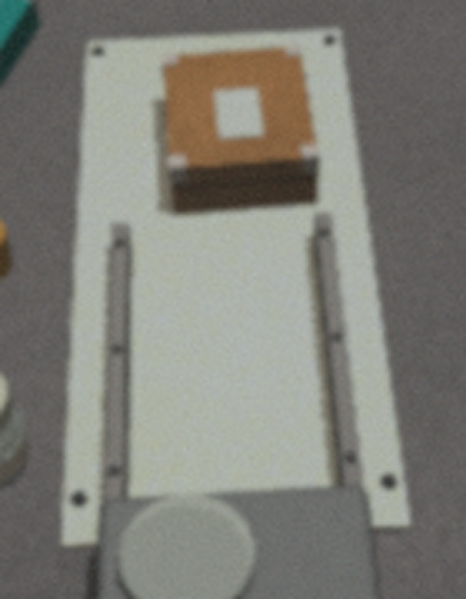

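```bash
cat > fit.py <<'E'
from h import *
from scipy.optimize import least_squares
f=3.33
def full(p,o): p=np.array(p,float); return (p+.5)/f-.5+np.array(o)
PL=np.array([[-230,-105,6],[-230,105,6],[230,105,6],[230,-105,6],[0,-76.5,36],[0,-64.5,36],[0,64.5,36],[0,76.5,36]])/1e3
tp=full([(710,52),(782,297),(218,445),(163,193),(447,148),(449,163),(492,316),(494,331)],(130,130))
sp=full([(88,43),(342,31),(410,524),(63,545),(112,225),(129,225),(317,214),(331,213)],(200,165))
def T(p,L): c,s=np.cos(p[2]),np.sin(p[2]); return np.c_[L[:,0]*c-L[:,1]*s+p[0],L[:,0]*s+L[:,1]*c+p[1],L[:,2]]
def go(p0,L,obs):
    fn=lambda p: np.concatenate([(proj(c,T(p,L[i]))-o).ravel() for c,i,o in obs])
    return least_squares(fn,p0,loss='soft_l1')
if __name__=='__main__':
    A=range(8)
    for nm,o in(('both',[('top',list(A),tp),('side',list(A),sp)]),('top',[('top',list(A),tp)]),('side',[('side',list(A),sp)])):
        q=go([.49,.06,1.8],PL,o); print(nm,np.round(q.x,4),np.round(q.fun.reshape(-1,2),1).tolist())
    BX=np.array([[60,-52.5,56],[-60,-52.5,56],[-60,52.5,56],[60,52.5,56],[60,52.5,6],[60,-52.5,6]])/1e3
    tb=full([(498,182),(640,141),(682,266),(537,309)],(130,130)); sb=full([(170,164),(165,57),(299,49),(317,153),(317,203),(173,213)],(200,165))
    for nm,o in(('both',[('top',[0,1,2,3],tb),('side',list(range(6)),sb)]),('top',[('top',[0,1,2,3],tb)]),('side',[('side',list(range(6)),sb)])):
        q=go([.51,-.1,1.8],BX,o); print(nm,np.round(q.x,4),np.round(q.fun.reshape(-1,2),1).tolist())
E
python3 fit.py
```

```text
both [ 0.5067 -0.0043  1.8452] [[-0.8, 0.4], [-0.0, 0.6], [-0.4, 0.6], [-0.6, 0.4], [-1.7, -0.5], [-1.2, -0.7], [-1.6, 0.8], [-1.1, 0.8], [-0.2, -1.5], [-0.2, -1.5], [0.4, -0.5], [-0.8, -0.9], [-0.1, -1.8], [0.0, -2.0], [-0.7, -1.5], [0.3, -1.5]]
top [ 0.5077 -0.0068  1.8448] [[0.1, 0.1], [0.9, 0.3], [0.5, 0.2], [0.3, 0.0], [-0.7, -0.9], [-0.2, -1.1], [-0.7, 0.4], [-0.1, 0.5]]
side [ 5.054e-01 -6.000e-04  1.846e+00] [[-0.2, -0.6], [-0.1, -0.6], [0.9, 1.2], [-0.7, 0.9], [-0.0, -0.5], [0.1, -0.7], [-0.5, -0.3], [0.5, -0.2]]
both [ 0.5167 -0.0971  1.8759] [[-1.9, -0.5], [0.4, -1.3], [0.4, -0.1], [-1.8, 0.5], [-0.2, 0.2], [-0.4, -1.5], [0.7, -1.9], [0.5, 0.3], [0.3, -0.2], [0.2, -0.0]]
top [ 0.516  -0.0989  1.8812] [[-1.3, -0.1], [1.0, -1.1], [1.2, 0.1], [-0.9, 0.9]]
side [ 0.517  -0.096   1.8768] [[-0.4, 0.5], [-0.6, -1.3], [0.5, -1.7], [0.4, 0.6], [0.1, 0.1], [0.0, 0.3]]
```

Side view: the box is on the apron at (270,203), the lane runs down to the stop and the dish is on the housing. Both cameras agree that the larger orange box is the one on the apron. In the lane frame it sits at about x=-93, y=+15.5 mm, yaw +0.03 rad.

The plan:
1. Push its left face sideways with both fingertips to centre and square it.
2. Push from behind down the lane.

I'll start by turning the tool.

>>> {"op": "step_arm", "data": {
  "motion": "0 0 -0.047 0 0 0 75; 0 0 -0.047 0 0 0 75; 0 0 -0.047 0 0 0 75; 0 0 -0.047 0 0 0 75; 0 0 -0.047 0 0 0 75; 0 0 0 0 0 0 75; 0 0 0 0 0 0 75; 0 0 0 0 0 0 75"
}}

```text
clock: 1.6
tcp_pos: [0.2806, 0.5584, 0.2124]
tool_rot: [-0.0, 0.99, 0.141, 0.0]
contact_force: [-1.0, -0.3, -0.7]
gripper_width: 0.752
```

```bash
cat > st.py <<'E'
from h import *
from scipy.spatial.transform import Rotation as Ro
import sys
LN=np.array([.5067,-.0043,1.8452])
def state(goal=None,verbose=True):
    s=r.observe(); q=s['tool_rot']; R=Ro.from_quat([q[1],q[2],q[3],q[0]]).as_matrix(); p=s['tcp_pos']
    c,sn=np.cos(LN[2]),np.sin(LN[2]); M=np.array([[c,sn,0],[-sn,c,0],[0,0,1]])
    pl=M@(p-np.r_[LN[:2],0]); Rl=M@R
    print('t',round(s['clock'],2),'world',np.round(p,4),'lane mm',np.round(pl*1e3,1),'w',round(s['gripper_width'],3),'F',np.round(s['contact_force'],1),'Flane',np.round(M@s['contact_force'],1))
    print('toolx yaw in lane deg',round(np.degrees(np.arctan2(Rl[1,0],Rl[0,0])),2),'tilt',np.round(np.degrees(Rl[:2,2]),2),'q',np.round(s['qpos'],2))
    if goal is not None:
        d=Rl.T@(np.array(goal)/1e3-pl); print('shift tool frac total',np.round(d/.12,4),'mm',np.round(d*1e3,1))
if __name__=='__main__': state([float(a) for a in sys.argv[1:4]] if len(sys.argv)>3 else None)
E
python3 st.py -92 110 200
```

```text
t 1.6 world [0.2806 0.5584 0.2124] lane mm [602.9  65.1 212.4] w 0.752 F [-1.  -0.3 -0.7] Flane [-0.   1.  -0.7]
toolx yaw in lane deg -89.51 tilt [ 0.02 -0.  ] q [ 1.36  0.38  0.01 -0.   -1.19  0.49]
shift tool frac total [-0.4235  5.7876  0.1013] mm [-50.8 694.5  12.2]
```

>>> {"op": "step_arm", "data": {
  "motion": "0 0 0 -0.03 0.36 0 75; 0 0 0 -0.03 0.36 0 75; 0 0 0 -0.03 0.36 0 75; 0 0 0 -0.03 0.36 0 75; 0 0 0 -0.03 0.36 0 75; 0 0 0 -0.03 0.36 0 75; 0 0 0 -0.03 0.36 0 75; 0 0 0 -0.03 0.36 0 75"
}}

```text
clock: 2.4
tcp_pos: [0.3488, 0.211, 0.2109]
tool_rot: [-0.001, 0.99, 0.138, 0.001]
contact_force: [1.0, -0.1, 0.2]
gripper_width: 0.75
```

```bash
python3 st.py -92 110 200
```

```text
t 2.4 world [0.3488 0.211  0.2109] lane mm [250.   93.7 210.9] w 0.75 F [ 1.  -0.1  0.2] Flane [-0.4 -0.9  0.2]
toolx yaw in lane deg -89.89 tilt [ 0.05 -0.17] q [ 0.95  0.   -0.49  0.   -1.08  0.9 ]
shift tool frac total [-0.1419  2.8501  0.0881] mm [-17.  342.   10.6]
```

>>> {"op": "step_arm", "data": {
  "motion": "0 0 0 -0.02 0.36 0 75; 0 0 0 -0.02 0.36 0 75; 0 0 0 -0.02 0.36 0 75; 0 0 0 -0.02 0.36 0 75; 0 0 0 -0.02 0.36 0 75; 0 0 0 -0.02 0.36 0 75; 0 0 0 -0.02 0.36 0 75; 0 0 0 -0.02 0.2 0 75"
}}

```text
clock: 3.2
tcp_pos: [0.4189, -0.1233, 0.2141]
tool_rot: [-0.002, 0.991, 0.132, 0.007]
contact_force: [-0.6, -0.2, -0.3]
gripper_width: 0.753
```

```bash
python3 st.py -92 110 40
python3 - <<'E'
from h import *
snap('side','s2.png'); snap('top','t2.png')
E
```

```text
t 3.2 world [ 0.4189 -0.1233  0.2141] lane mm [-90.7 116.7 214.1] w 0.753 F [-0.6 -0.2 -0.3] Flane [-0.1  0.6 -0.3]
toolx yaw in lane deg -90.61 tilt [ 0.11 -0.85] q [ 0.08  0.05 -0.43 -0.01 -1.08  1.75]
shift tool frac total [0.0347 0.0131 1.4512] mm [  4.2   1.6 174.1]
```

View pics/s2.png

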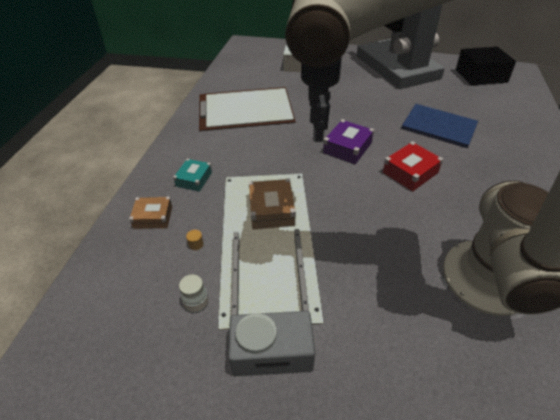

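View pics/t2.png

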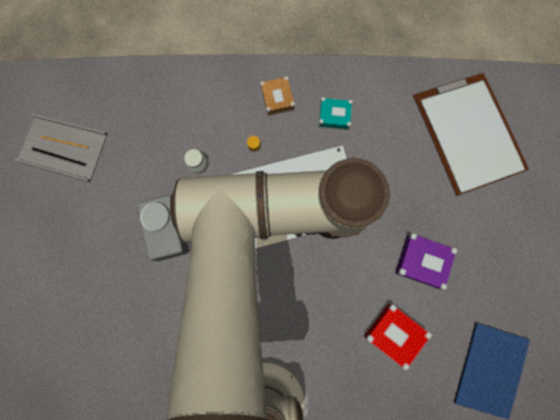

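Side view: the gripper hovers robot-side of the box with the tips at (318,135). The box is unmoved at (270,203). The top view is blocked by the arm. Descending beside the box.

>>> {"op": "step_arm", "data": {
  "motion": "0 0 -0.003 0 0 0.18 75; 0 0 0 0 0 0.18 75; 0 0 0 0 0 0.18 75; 0 0 0 0 0 0.18 75; 0 0 0 0 0 0.18 75; 0 0 0 0 0 0.18 75; 0 0 0 0 0 0.18 75; 0 0 0 0 0 0.12 75"
}}

```text
clock: 4.1
tcp_pos: [0.4252, -0.1186, 0.0473]
tool_rot: [-0.002, 0.991, 0.131, 0.014]
contact_force: [-0.2, 0.0, 0.8]
gripper_width: 0.75
```

```bash
python3 st.py -92 95 40
python3 - <<'E'
from h import *
a=snap('side','s3.png')[120:300,190:390,::-1]
cv2.imwrite('pics/s3c.png',cv2.resize(a,None,fx=3.3,fy=3.3,interpolation=cv2.INTER_CUBIC))
E
```

```text
t 4.1 world [ 0.4252 -0.1186  0.0473] lane mm [-88.  109.4  47.3] w 0.75 F [-0.2  0.   0.8] Flane [0.1 0.2 0.8]
toolx yaw in lane deg -90.68 tilt [-0.04 -1.57] q [ 0.1   0.28 -0.66 -0.01 -0.61  1.74]
shift tool frac total [0.1188 0.0321 0.0639] mm [14.3  3.9  7.7]
```

View pics/s3c.png

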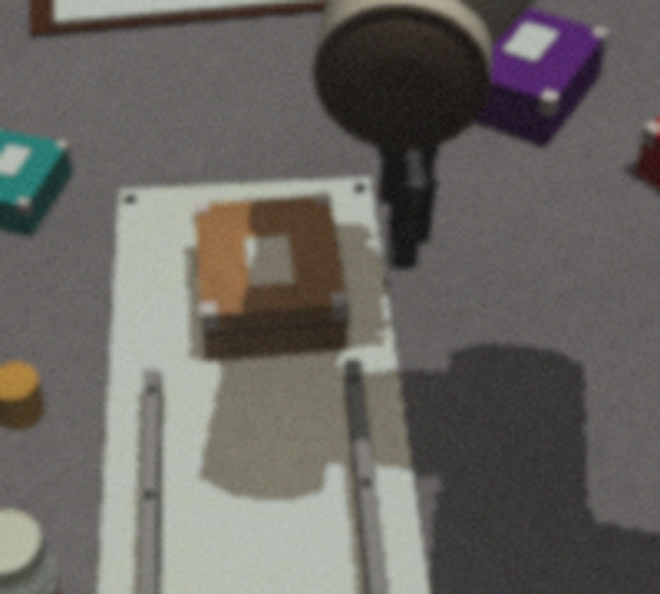

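>>> {"op": "step_arm", "data": {
  "motion": "0 -0.009 -0.004 0 0 0.03 75; 0 0 0 0.03 0.02 0.02 75; 0 0 0 0.02 0.01 0 75; 0 0 0 0.02 0 0 75; 0 0 0 0 0 0 75; 0 0 0 0 0 0 75; 0 0 0 0 0 0 75; 0 0 0 0 0 0 75"
}}

```text
clock: 4.95
tcp_pos: [0.4366, -0.1185, 0.0423]
tool_rot: [0.001, 0.99, 0.138, -0.0]
contact_force: [-0.7, 0.1, -0.4]
gripper_width: 0.751
```

```bash
python3 st.py -92 90 40
python3 - <<'E'
from h import *
from fit import T
from st import LN
a=snap('side','s4.png')
im=cv2.resize(a[150:260,230:360,::-1],None,fx=5,fy=5,interpolation=cv2.INTER_CUBIC)
s=r.observe();p=s['tcp_pos'];x=np.array([np.cos(LN[2]),np.sin(LN[2])])
for e in(33,42):
  for z in(0,10,19,30):
    u=proj('side',[*(p[:2]+x*e/1e3),p[2]-z/1e3])[0]; cv2.circle(im,tuple(int(v) for v in ((u-[230,150]+.5)*5)),3,(0,0,255) if e==33 else (0,255,0),-1)
cv2.imwrite('pics/s4c.png',im)
E
```

```text
t 4.95 world [ 0.4366 -0.1185  0.0423] lane mm [-90.9  98.5  42.3] w 0.751 F [-0.7  0.1 -0.4] Flane [ 0.3  0.7 -0.4]
toolx yaw in lane deg -89.9 tilt [-0.06  0.05] q [ 0.1   0.31 -0.62  0.   -0.64  1.75]
shift tool frac total [0.0705 0.0091 0.019 ] mm [8.5 1.1 2.3]
```

View pics/s4c.png

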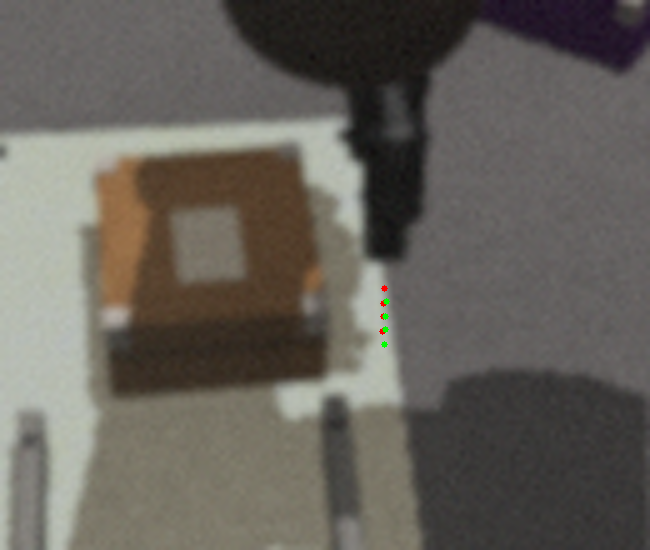

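Run:
```python
from h import *
from st import LN
c,s=np.cos(LN[2]),np.sin(LN[2]);M=np.array([[c,s],[-s,c]])
for px in((385,260),(367,258),(403,258)):
  u=(np.array(px)+.5)/5-.5+[230,150]
  for z in(.01,.023,.033,.042,.055): print(px,z,np.round((M@(atz('side',u,z)[0][:2]-LN[:2]))*1e3,1))
```

```text
(385, 260) 0.01 [-110.1  105.2]
(385, 260) 0.023 [-96.8 103.5]
(385, 260) 0.033 [-86.6 102.1]
(385, 260) 0.042 [-77.4 100.9]
(385, 260) 0.055 [-64.   99.2]
(367, 258) 0.01 [-112.2   96.2]
(367, 258) 0.023 [-98.9  94.6]
(367, 258) 0.033 [-88.6  93.4]
(367, 258) 0.042 [-79.4  92.3]
(367, 258) 0.055 [-66.   90.7]
(403, 258) 0.01 [-111.   114.5]
(403, 258) 0.023 [-97.6 112.6]
(403, 258) 0.033 [-87.4 111.1]
(403, 258) 0.042 [-78.1 109.8]
(403, 258) 0.055 [-64.8 107.9]
```

Run:
```python
import cv2,numpy as np
a=cv2.imread('pics/s1.png');b=cv2.imread('pics/s4.png')
c=np.hstack([cv2.resize(x[185:225,285:325],None,fx=9,fy=9,interpolation=cv2.INTER_NEAREST) for x in(a,b)])
cv2.imwrite('pics/cmp.png',c)
```

```text
(no output)
```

View pics/cmp.png

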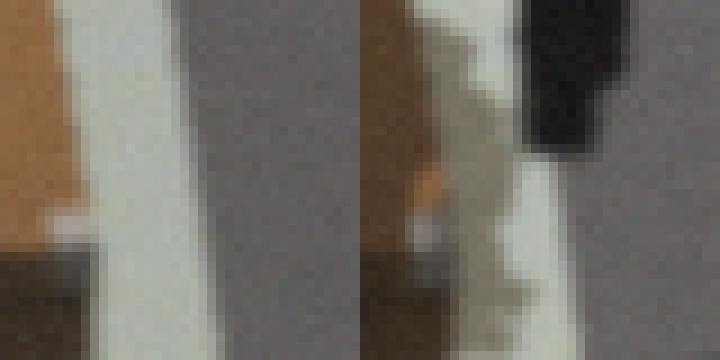

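The finger end clearly shows at (307,202). That is higher than the TCP projection predicts, so I'll resolve the tip height by closing the fingers and looking again.

>>> {"op": "step_arm", "data": {
  "motion": "0 0 0 0 0 0 0; 0 0 0 0 0 0 0; 0 0 0 0 0 0 0; 0 0 0 0 0 0 0; 0 0 0 0 0 0 0; 0 0 0 0 0 0 0; 0 0 0 0 0 0 0; 0 0 0 0 0 0 0"
}}

```text
clock: 5.8
tcp_pos: [0.4362, -0.1186, 0.0422]
tool_rot: [0.001, 0.991, 0.138, -0.001]
contact_force: [0.1, 0.0, -0.1]
gripper_width: -0.001
```

```bash
python3 st.py -92 90 40
python3 - <<'E'
from h import *
from st import LN
a=snap('side','s5.png')
im=cv2.resize(a[150:260,230:360,::-1],None,fx=5,fy=5,interpolation=cv2.INTER_CUBIC)
s=r.observe();p=s['tcp_pos'];x=np.array([np.cos(LN[2]),np.sin(LN[2])])
for e in(0,12):
  for z in(-20,0,19):
    u=proj('side',[*(p[:2]+x*e/1e3),p[2]-z/1e3])[0]; cv2.circle(im,tuple(int(v) for v in ((u-[230,150]+.5)*5)),3,(0,0,255) if e==0 else (0,255,0),-1)
cv2.imwrite('pics/s5c.png',im)
E
```

```text
t 5.8 world [ 0.4362 -0.1186  0.0422] lane mm [-90.9  98.9  42.2] w -0.001 F [ 0.1  0.  -0.1] Flane [-0.  -0.1 -0.1]
toolx yaw in lane deg -89.92 tilt [-0.06  0.07] q [ 0.1   0.31 -0.63  0.   -0.64  1.75]
shift tool frac total [0.0738 0.0092 0.0184] mm [8.9 1.1 2.2]
```

View pics/s5c.png

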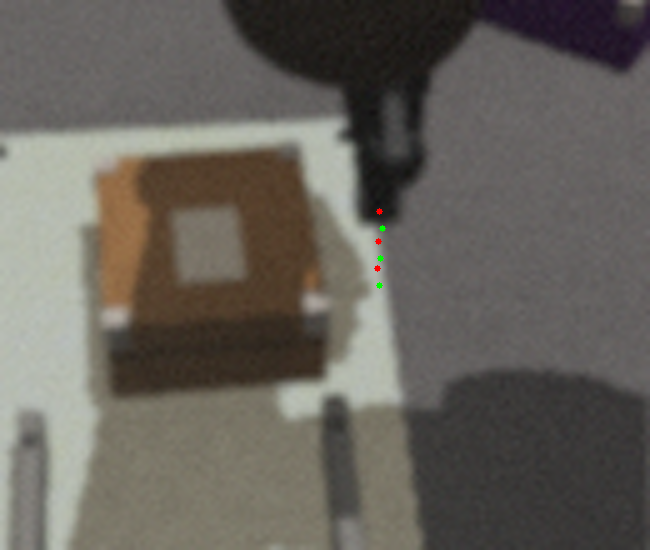

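Run:
```python
from h import *
from st import LN
x=np.array([np.cos(LN[2]),np.sin(LN[2])])
for dz in(-.054,0,.019): print('top start',dz,proj('top',[.2804,.5579,.2112-dz]).round(1))
p=np.array([.4189,-.1233,.2141])
for e in (0,.033):
  for dz in(-.054,-.02,0,.019): print('side s2',e,dz,proj('side',[*(p[:2]+x*e),p[2]-dz]).round(1))
a=cv2.imread('pics/t1.png')[250:350,0:100];b=cv2.imread('pics/s2.png')[60:160,270:370]
cv2.imwrite('pics/cmp2.png',np.hstack([cv2.resize(q,None,fx=4,fy=4,interpolation=cv2.INTER_CUBIC) for q in(a,b)]))
```

```text
top start -0.054 [[ -8. 284.]]
top start 0 [[  8.9 283.8]]
top start 0.019 [[ 14.4 283.8]]
side s2 0 -0.054 [[316.8 118.9]]
side s2 0 -0.02 [[316.1 132.5]]
side s2 0 0 [[315.6 140.1]]
side s2 0 0.019 [[315.3 147.2]]
side s2 0.033 -0.054 [[318.7 127.9]]
side s2 0.033 -0.02 [[317.9 141.6]]
side s2 0.033 0 [[317.5 149.3]]
side s2 0.033 0.019 [[317.  156.4]]
```

View pics/cmp2.png

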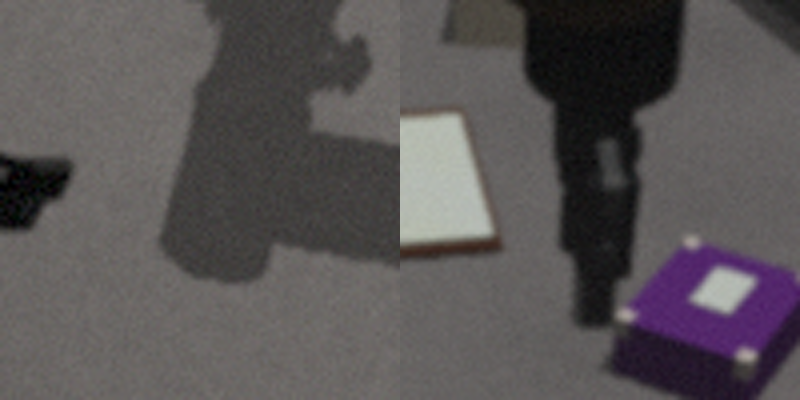

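Both views, at the start and now, put the tips about 30 mm higher than the text implies: roughly 20 mm above the TCP at 75 % open. I'll reopen and lower in cautious small steps, checking force and picture.

>>> {"op": "step_arm", "data": {
  "motion": "0 0 0 0 0 0 75; 0 0 0 0 0 0 75; 0 0 0 0 0 0 75; 0 0 0 0 0 0 75; 0 0 0 0 0 0.03 75; 0 0 0 0 0 0.03 75; 0 0 0 0 0 0.03 75; 0 0 0 0 0 0 75"
}}

```text
clock: 6.65
tcp_pos: [0.436, -0.1186, 0.0304]
tool_rot: [0.001, 0.991, 0.137, -0.001]
contact_force: [-0.4, -0.4, -0.7]
gripper_width: 0.751
```

```bash
python3 st.py -92 90 40
python3 - <<'E'
from h import *
a=snap('side','s6.png')
im=cv2.resize(a[150:260,230:360,::-1],None,fx=5,fy=5,interpolation=cv2.INTER_CUBIC)
cv2.imwrite('pics/s6c.png',im)
E
```

```text
t 6.65 world [ 0.436  -0.1186  0.0304] lane mm [-90.9  99.   30.4] w 0.751 F [-0.4 -0.4 -0.7] Flane [-0.3  0.5 -0.7]
toolx yaw in lane deg -89.93 tilt [-0.05  0.09] q [ 0.1   0.33 -0.64  0.   -0.6   1.75]
shift tool frac total [ 0.0749  0.0097 -0.0804] mm [ 9.   1.2 -9.7]
```

View pics/s6c.png

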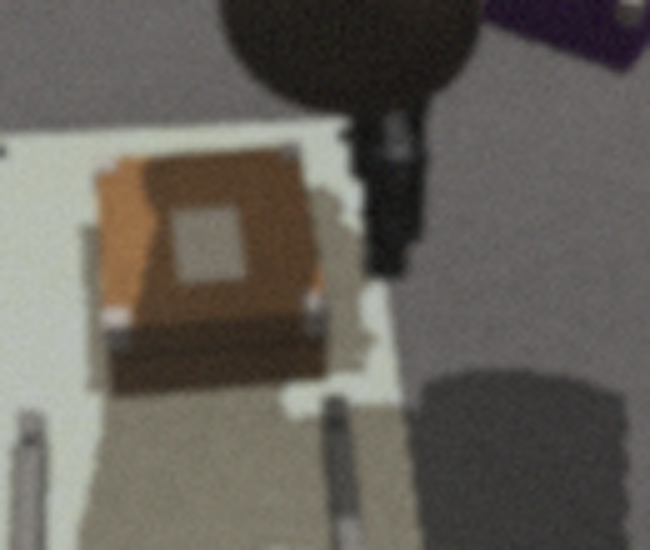

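>>> {"op": "step_arm", "data": {
  "motion": "0 0 0 0 0 0.016 75; 0 0 0 0 0 0.016 75; 0 0 0 0 0 0.016 75; 0 0 0 0 0 0.016 75; 0 0 0 0 0 0.016 75; 0 0 0 0 0 0 75; 0 0 0 0 0 0 75; 0 0 0 0 0 0 75"
}}

```text
clock: 7.5
tcp_pos: [0.4364, -0.1186, 0.0201]
tool_rot: [0.001, 0.99, 0.138, -0.0]
contact_force: [0.3, -0.5, 0.8]
gripper_width: 0.751
```

```bash
python3 st.py -92 90 40
```

```text
t 7.5 world [ 0.4364 -0.1186  0.0201] lane mm [-91.   98.7  20.1] w 0.751 F [ 0.3 -0.5  0.8] Flane [-0.6 -0.2  0.8]
toolx yaw in lane deg -89.91 tilt [-0.06  0.06] q [ 0.1   0.35 -0.65  0.   -0.57  1.75]
shift tool frac total [ 0.072   0.0088 -0.1656] mm [  8.6   1.1 -19.9]
```

>>> {"op": "step_arm", "data": {
  "motion": "0 0 0 0 0 0.012 75; 0 0 0 0 0 0.012 75; 0 0 0 0 0 0.012 75; 0 0 0 0 0 0.012 75; 0 0 0 0 0 0 75; 0 0 0 0 0 0 75; 0 0 0 0 0 0 75; 0 0 0 0 0 0 75"
}}

```text
clock: 8.3
tcp_pos: [0.4365, -0.1186, 0.014]
tool_rot: [0.001, 0.99, 0.138, -0.0]
contact_force: [-1.2, 0.3, -0.3]
gripper_width: 0.751
```

```bash
python3 st.py -92 90 40
python3 - <<'E'
from h import *
a=snap('side','s7.png')
im=cv2.resize(a[150:260,230:360,::-1],None,fx=5,fy=5,interpolation=cv2.INTER_CUBIC)
cv2.imwrite('pics/s7c.png',im)
E
```

```text
t 8.3 world [ 0.4365 -0.1186  0.014 ] lane mm [-91.   98.5  14. ] w 0.751 F [-1.2  0.3 -0.3] Flane [ 0.6  1.  -0.3]
toolx yaw in lane deg -89.91 tilt [-0.07  0.04] q [ 0.1   0.36 -0.65  0.   -0.56  1.75]
shift tool frac total [ 0.0708  0.0084 -0.2168] mm [  8.5   1.  -26. ]
```

View pics/s7c.png

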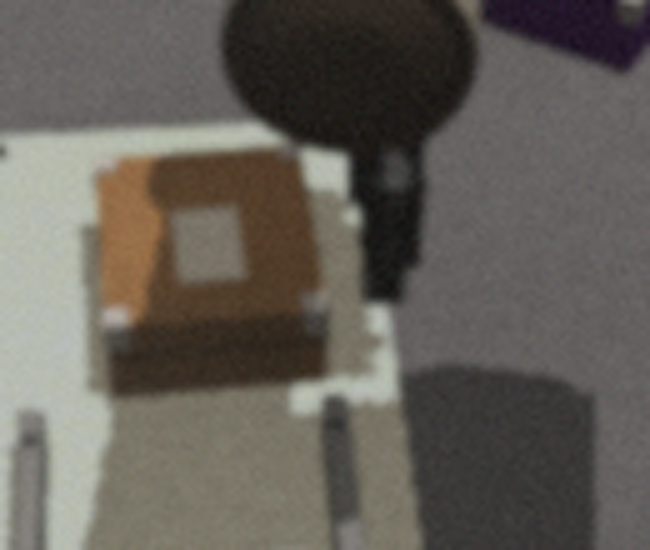

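No contact yet, and the tips now show at crop (385,302), z≈0.033 m: beside the box, below its lid. Starting the sideways push toward lane −y.

>>> {"op": "step_arm", "data": {
  "motion": "0 0 0 0.03 0 0 75; 0 0 0 0.03 0 0 75; 0 0 0 0.03 0 0 75; 0 0 0 0.02 0 0 75; 0 0 0 0.02 0 0 75; 0 0 0 0.02 0 0 75; 0 0 0 0 0 0 75; 0 0 0 0 0 0 75"
}}

```text
clock: 9.15
tcp_pos: [0.4538, -0.1135, 0.0138]
tool_rot: [0.001, 0.99, 0.138, -0.002]
contact_force: [-1.2, -0.3, 0.2]
gripper_width: 0.749
```

```bash
python3 st.py -92 63.5 14
python3 - <<'E'
from h import *
a=snap('side','s8.png')
im=cv2.resize(a[150:260,230:360,::-1],None,fx=5,fy=5,interpolation=cv2.INTER_CUBIC)
cv2.imwrite('pics/s8c.png',im)
E
```

```text
t 9.15 world [ 0.4538 -0.1135  0.0138] lane mm [-90.8  80.5  13.8] w 0.749 F [-1.2 -0.3  0.2] Flane [-0.   1.3  0.2]
toolx yaw in lane deg -89.9 tilt [-0.03  0.25] q [ 0.1   0.38 -0.61  0.   -0.58  1.74]
shift tool frac total [ 0.1414  0.0101 -0.0026] mm [17.   1.2 -0.3]
```

View pics/s8c.png

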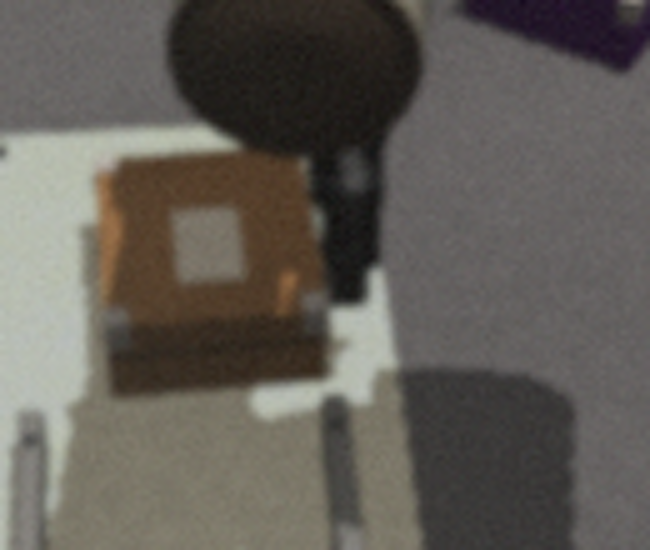

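The finger edge at crop (328,300) is almost at the box face. Pushing on slowly.

>>> {"op": "step_arm", "data": {
  "motion": "0 0 0 0.018 0 0 75; 0 0 0 0.018 0 0 75; 0 0 0 0.018 0 0 75; 0 0 0 0.018 0 0 75; 0 0 0 0.018 0 0 75; 0 0 0 0.018 0 0 75; 0 0 0 0 0 0 75; 0 0 0 0 0 0 75"
}}

```text
clock: 10.0
tcp_pos: [0.4526, -0.1128, 0.0124]
tool_rot: [0.0, 0.99, 0.137, -0.017]
contact_force: [-2.1, -0.8, -0.2]
gripper_width: 0.751
```

```bash
python3 st.py -92 63.5 14
python3 - <<'E'
from h import *
a=snap('side','s9.png')
im=cv2.resize(a[150:260,230:360,::-1],None,fx=5,fy=5,interpolation=cv2.INTER_CUBIC)
cv2.imwrite('pics/s9c.png',im)
E
```

```text
t 10.0 world [ 0.4526 -0.1128  0.0124] lane mm [-89.8  81.5  12.4] w 0.751 F [-2.1 -0.8 -0.2] Flane [-0.2  2.3 -0.2]
toolx yaw in lane deg -89.92 tilt [0.24 1.89] q [ 0.11  0.4  -0.6   0.   -0.61  1.74]
shift tool frac total [ 0.1493  0.0187 -0.0179] mm [17.9  2.2 -2.2]
```

View pics/s9c.png

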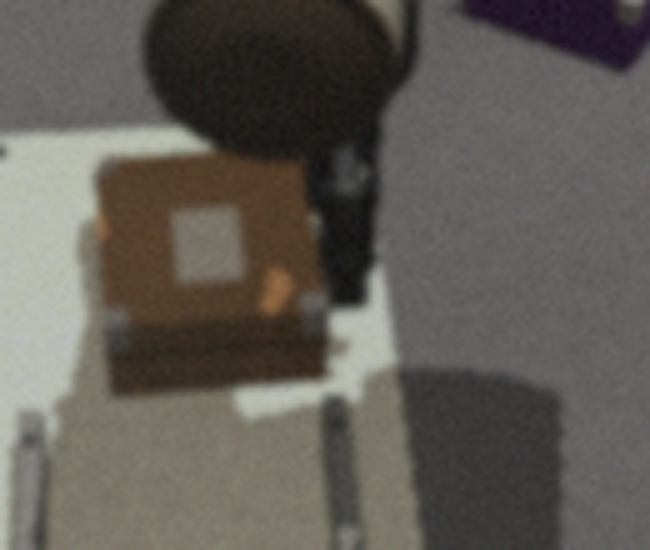

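Force was only about 2 N and the tool tilted instead of advancing: box friction against a compliant arm. I'll correct the tilt and use larger row steps.

>>> {"op": "step_arm", "data": {
  "motion": "0 0.01 0 0.03 0 0 75; 0 0.003 0 0.04 0 0 75; 0 0.003 0 0.04 0 0 75; 0 0 0 0 0 0 75; 0 0 0 0 0 0 75; 0 0 0 0 0 0 75; 0 0 0 0 0 0 75; 0 0 0 0 0 0 75"
}}

```text
clock: 10.85
tcp_pos: [0.457, -0.1099, 0.0112]
tool_rot: [-0.004, 0.99, 0.138, 0.0]
contact_force: [-1.8, -0.6, 1.5]
gripper_width: 0.755
```

```bash
python3 st.py -92 63.5 14
python3 - <<'E'
from h import *
a=snap('side','s10.png')
im=cv2.resize(a[150:260,230:360,::-1],None,fx=5,fy=5,interpolation=cv2.INTER_CUBIC)
cv2.imwrite('pics/s10c.png',im)
E
```

```text
t 10.85 world [ 0.457  -0.1099  0.0112] lane mm [-88.2  76.4  11.2] w 0.755 F [-1.8 -0.6  1.5] Flane [-0.1  1.9  1.5]
toolx yaw in lane deg -89.9 tilt [ 0.46 -0.07] q [ 0.11  0.39 -0.6  -0.01 -0.58  1.75]
shift tool frac total [ 0.1076  0.0317 -0.0231] mm [12.9  3.8 -2.8]
```

View pics/s10c.png

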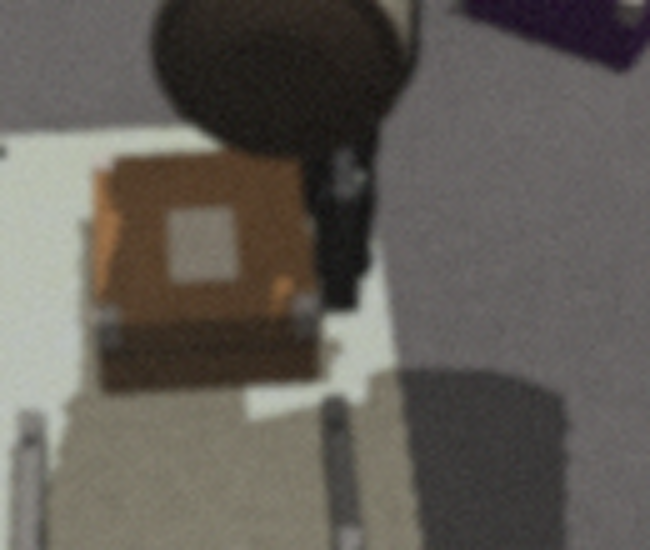

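>>> {"op": "step_arm", "data": {
  "motion": "-0.002 0.003 0 0.04 0.01 -0.01 75; 0 0.003 0 0.05 0.01 -0.01 75; 0 0.003 0 0.05 0 0 75; 0 0.002 0 0 0 0 75; 0 0 0 0 0 0 75; 0 0 0 0 0 0 75; 0 0 0 0 0 0 75; 0 0 0 0 0 0 75"
}}

```text
clock: 11.7
tcp_pos: [0.4737, -0.1073, 0.0127]
tool_rot: [-0.004, 0.99, 0.137, 0.017]
contact_force: [-2.4, -0.6, -0.8]
gripper_width: 0.755
```

```bash
python3 st.py -92 63.5 14
python3 - <<'E'
from h import *
a=snap('side','s11.png')
im=cv2.resize(a[150:260,230:360,::-1],None,fx=5,fy=5,interpolation=cv2.INTER_CUBIC)
cv2.imwrite('pics/s11c.png',im)
E
```

```text
t 11.7 world [ 0.4737 -0.1073  0.0127] lane mm [-90.2  59.7  12.7] w 0.755 F [-2.4 -0.6 -0.8] Flane [ 0.1  2.5 -0.8]
toolx yaw in lane deg -90.0 tilt [ 0.15 -2.03] q [ 0.11  0.39 -0.59 -0.02 -0.55  1.75]
shift tool frac total [-0.0315  0.0146 -0.0118] mm [-3.8  1.8 -1.4]
```

View pics/s11c.png

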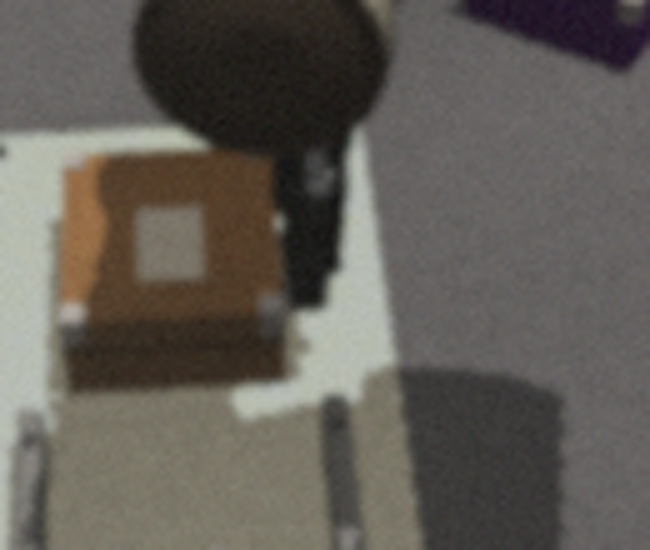

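The box moved sideways to about the lane's middle. I'll back off, raise the arm away from the top view, and measure.

>>> {"op": "step_arm", "data": {
  "motion": "0 -0.005 0 -0.1 0 0 75; 0 -0.006 0 -0.1 0 0 75; 0 0 0 -0.1 0 -0.1 75; 0 0 0 0 0 -0.25 75; 0 0 0 0 0 -0.3 75; 0 0 0 0 0 -0.3 75; 0 0 0 0 0 -0.1 75; 0 0 0 0 0 0 75"
}}

```text
clock: 12.55
tcp_pos: [0.4389, -0.1188, 0.1449]
tool_rot: [0.0, 0.991, 0.137, 0.004]
contact_force: [-0.1, -0.2, -0.4]
gripper_width: 0.75
```

```bash
python3 st.py -200 0 150
python3 - <<'E'
from h import *
a=snap('side','s12.png')
im=cv2.resize(a[165:345,200:340,::-1],None,fx=3.33,fy=3.33,interpolation=cv2.INTER_CUBIC)
cv2.imwrite('pics/s12c.png',im)
snap('top','t12.png')
E
```

```text
t 12.55 world [ 0.4389 -0.1188  0.1449] lane mm [-91.9  96.3 144.9] w 0.75 F [-0.1 -0.2 -0.4] Flane [-0.2  0.1 -0.4]
toolx yaw in lane deg -89.93 tilt [-0.11 -0.41] q [ 0.1   0.16 -0.5   0.   -0.91  1.75]
shift tool frac total [ 0.8014  0.9022 -0.0347] mm [ 96.2 108.3  -4.2]
```

View pics/s12c.png

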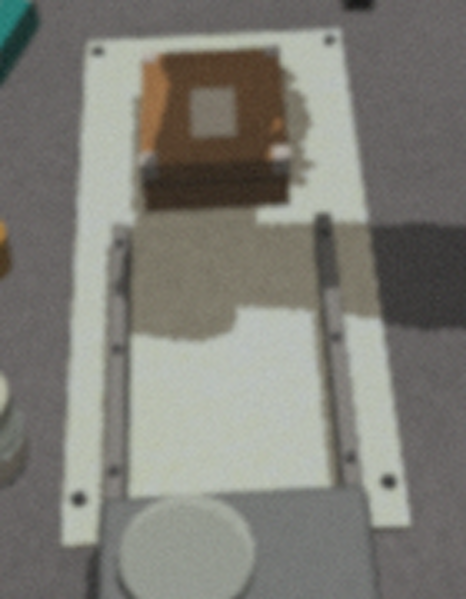

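View pics/t12.png

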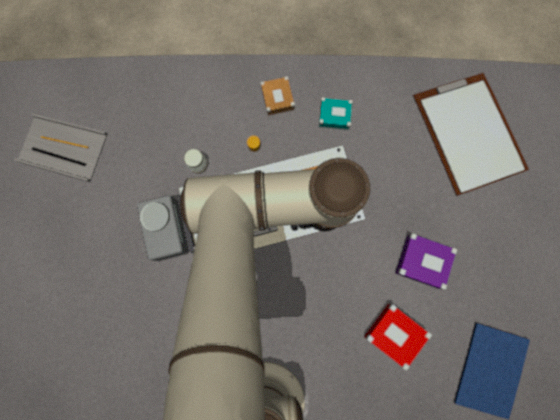

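```bash
cat > box.py <<'E'
from fit import *
from st import LN
BX=np.array([[60,-52.5,56],[-60,-52.5,56],[-60,52.5,56],[60,52.5,56],[60,52.5,6],[60,-52.5,6]])/1e3
LS=np.array([.5054,-.0006,1.846])
def rel(obs,o,f_=3.33,idx=range(6),L=LS,cam='side',x0=None):
    sb=(np.array(obs,float)+.5)/f_-.5+np.array(o)
    q=go([.5,-.1,1.85] if x0 is None else x0,BX,[(cam,list(idx),sb)]); d=q.x[:2]-L[:2];c,s=np.cos(L[2]),np.sin(L[2])
    print('box lane x,y mm',np.round([1e3*(d[0]*c+d[1]*s),1e3*(-d[0]*s+d[1]*c)],1),'yaw deg',round(np.degrees(q.x[2]-L[2]),2),np.round(q.fun.reshape(-1,2),1).tolist()); return q.x
E
python3 - <<'E'
from box import *
rel([(145,163),(140,56),(277,46),(288,152),(289,203),(147,210)],(200,165))
rel([(170,164),(165,57),(299,49),(317,153),(317,203),(173,213)],(200,165))
E
```

```text
box lane x,y mm [-97.7  -3.8] yaw deg 1.03 [[-1.2, 0.2], [-0.2, -1.5], [0.1, -1.0], [0.8, 0.7], [0.5, -0.1], [-0.2, 0.5]]
box lane x,y mm [-95.   14.8] yaw deg 1.77 [[-0.4, 0.5], [-0.6, -1.3], [0.5, -1.7], [0.4, 0.6], [0.1, 0.1], [0.0, 0.3]]
```

Side view: the box is now nearly centred, estimated at lane (-98, -4) mm with yaw about 1°. The rest can be corrected by a slightly diagonal push from behind. Moving behind the box and turning the tool.

>>> {"op": "step_arm", "data": {
  "motion": "0 0 0 0.1 0.3 0 75; 0 0 0 0.1 0.3 0 75; 0 0 0 0.3 0.2 0 75; 0 0 0 0.3 0.1 0 75; 0 0 0.047 0 0 0 75; 0 0 0.047 0 0 0 75; 0 0 0.047 0 0 0 75; 0 0 0.047 0 0 0 75"
}}

```text
clock: 13.45
tcp_pos: [0.5564, -0.1991, 0.1255]
tool_rot: [0.0, 0.987, -0.163, -0.012]
contact_force: [0.4, 0.0, -0.2]
gripper_width: 0.747
```

```bash
python3 st.py -205 -4 140
```

```text
t 13.45 world [ 0.5564 -0.1991  0.1255] lane mm [-201.     5.   125.5] w 0.747 F [ 0.4  0.  -0.2] Flane [-0.1 -0.4 -0.2]
toolx yaw in lane deg -124.49 tilt [0.57 1.25] q [-0.07  0.41 -0.18 -0.   -1.    1.32]
shift tool frac total [ 0.0778 -0.0144 -0.1231] mm [  9.3  -1.7 -14.8]
```

>>> {"op": "step_arm", "data": {
  "motion": "0 0 0.047 0 0 0 75; 0 0 0.047 0 0 0 75; 0 0 0.047 0 0 0 75; 0 0 0.047 0 0 0 75; 0 0 0.047 0 0 0 75; 0 0 0.047 0 0 0 75; 0 0 0.04 0 0 0 75; 0 0 0 0 0 0 75"
}}

```text
clock: 14.25
tcp_pos: [0.5472, -0.198, 0.1064]
tool_rot: [0.014, 0.778, -0.628, -0.024]
contact_force: [0.2, 0.5, -1.2]
gripper_width: 0.75
```

```bash
python3 st.py -205 -4 100
```

```text
t 14.25 world [ 0.5472 -0.198   0.1064] lane mm [-197.4   13.5  106.4] w 0.75 F [ 0.2  0.5 -1.2] Flane [ 0.4 -0.4 -1.2]
toolx yaw in lane deg 176.38 tilt [1.29 2.93] q [-0.07  0.43 -0.2  -0.   -0.99  0.29]
shift tool frac total [ 0.0549 -0.1517  0.0446] mm [  6.6 -18.2   5.3]
```

>>> {"op": "step_arm", "data": {
  "motion": "0.016 0.007 -0.02 0.03 -0.08 0 75; 0 0 0 0.03 -0.08 0 75; 0 0 0 0 0 0.1 75; 0 0 0 0 0 0.15 75; 0 0 0 0 0 0.15 75; 0 0 0 0 0 0.15 75; 0 0 0 0 0 0 75; 0 0 0 0 0 0 75"
}}

```text
clock: 15.05
tcp_pos: [0.565, -0.2, 0.028]
tool_rot: [0.005, 0.8, -0.6, -0.007]
contact_force: [-0.1, 0.2, -0.7]
gripper_width: 0.749
```

```bash
python3 st.py -205 -4 14;  python3 - <<'E'
from h import *
a=snap('side','s13.png')
im=cv2.resize(a[120:260,200:360,::-1],None,fx=4,fy=4,interpolation=cv2.INTER_CUBIC)
cv2.imwrite('pics/s13c.png',im)
a=snap('top','t13.png')
E
```

```text
t 15.05 world [ 0.565 -0.2    0.028] lane mm [-204.2   -3.1   28. ] w 0.749 F [-0.1  0.2 -0.7] Flane [ 0.2  0.1 -0.7]
toolx yaw in lane deg -179.53 tilt [0.28 0.89] q [-0.07  0.54 -0.26  0.   -0.79  0.35]
shift tool frac total [ 0.0073 -0.0091  0.1166] mm [ 0.9 -1.1 14. ]
```

View pics/s13c.png

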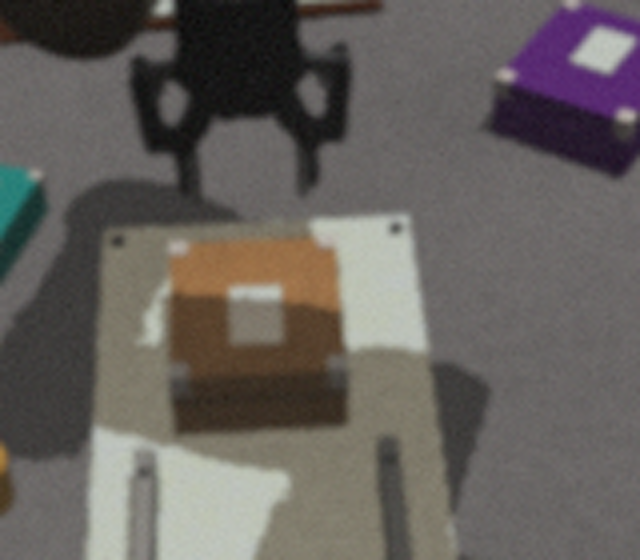

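View pics/t13.png

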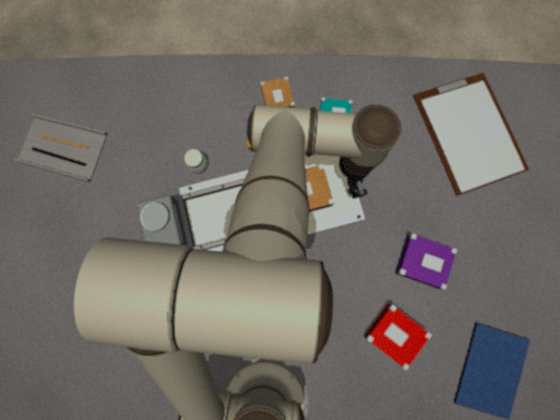

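Run:
```python
from h import *
from st import LN
c,s=np.cos(LN[2]),np.sin(LN[2]);M=np.array([[c,s],[-s,c]])
for px in((190,195),(307,191),(176,190),(197,193),(298,189),(317,188)):
  u=(np.array(px)+.5)/4-.5+[200,120]
  for z in(.03,.04,.05): print(px,z,np.round((M@(atz('side',u,z)[0][:2]-LN[:2]))*1e3,1))
```

```text
(190, 195) 0.03 [-229.4  -45. ]
(190, 195) 0.04 [-217.2  -44.3]
(190, 195) 0.05 [-205.   -43.6]
(307, 191) 0.03 [-227.9   34.2]
(307, 191) 0.04 [-215.7   33.8]
(307, 191) 0.05 [-203.5   33.4]
(176, 190) 0.03 [-235.4  -54.5]
(176, 190) 0.04 [-223.2  -53.7]
(176, 190) 0.05 [-210.9  -52.8]
(197, 193) 0.03 [-231.2  -40.3]
(197, 193) 0.04 [-219.   -39.6]
(197, 193) 0.05 [-206.8  -39. ]
(298, 189) 0.03 [-230.4   28.2]
(298, 189) 0.04 [-218.2   27.9]
(298, 189) 0.05 [-206.    27.6]
(317, 188) 0.03 [-230.6   41.1]
(317, 188) 0.04 [-218.4   40.6]
(317, 188) 0.05 [-206.2   40.2]
```

View pics/s13.png

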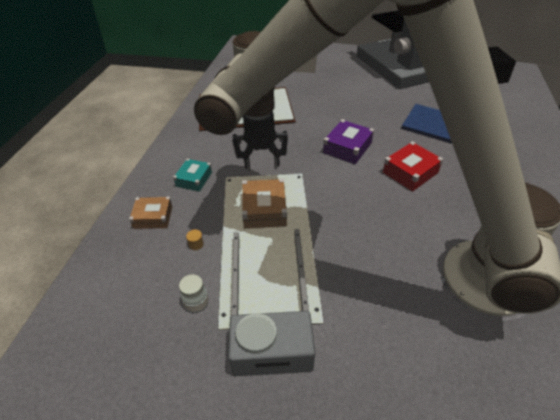

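Side view: both tips at (247,168) and (276,167) straddle the box centre, with z≈0.050 for TCP z=0.028. The arm link is well above the jar and weight. Lowering and approaching.

>>> {"op": "step_arm", "data": {
  "motion": "0.005 0.002 0.002 0 0 0.05 75; 0 0 0 0 0 0.05 75; 0 0 0 -0.05 0 0.03 75; 0 0 0 -0.06 0 0 75; 0 0 0 -0.06 0 0 75; 0 0 0 -0.03 0 0 75; 0 0 0 0 0 0 75; 0 0 0 0 0 0 75"
}}

```text
clock: 15.95
tcp_pos: [0.5614, -0.1746, 0.0167]
tool_rot: [-0.002, 0.798, -0.602, 0.005]
contact_force: [0.3, 0.2, -0.1]
gripper_width: 0.749
```

```bash
python3 st.py -168 -4 12;  python3 - <<'E'
from h import *
a=snap('side','s14.png')
im=cv2.resize(a[120:260,200:360,::-1],None,fx=4,fy=4,interpolation=cv2.INTER_CUBIC)
cv2.imwrite('pics/s14c.png',im)
E
```

```text
t 15.95 world [ 0.5614 -0.1746  0.0167] lane mm [-178.8   -6.5   16.7] w 0.749 F [ 0.3  0.2 -0.1] Flane [ 0.1 -0.4 -0.1]
toolx yaw in lane deg -179.78 tilt [-0.28 -0.49] q [-0.03  0.52 -0.32  0.   -0.71  0.3 ]
shift tool frac total [-0.0899  0.0205  0.0382] mm [-10.8   2.5   4.6]
```

View pics/s14c.png

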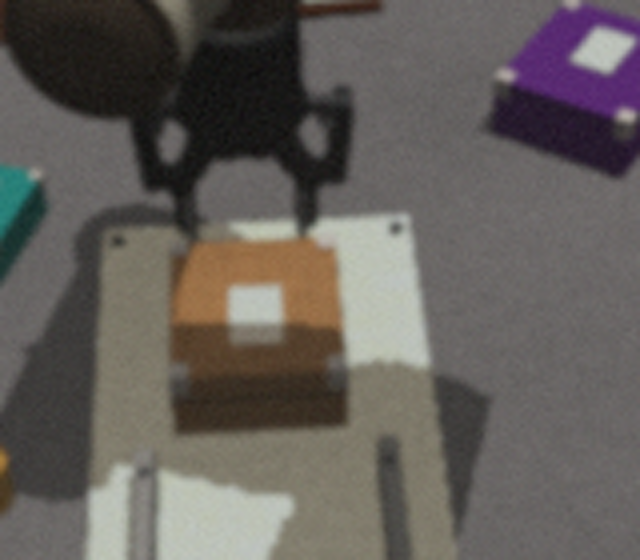

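>>> {"op": "step_arm", "data": {
  "motion": "-0.003 -0.002 0 -0.02 0.03 0.02 75; 0 0 0 -0.03 0.01 0.01 75; 0 0 0 -0.03 0 0 75; 0 -0.002 0 -0.05 0 0 75; 0 -0.002 0 -0.05 0.005 0 75; 0 -0.002 0 -0.05 0.005 0 75; 0 0 0 0 0 0 75; 0 0 0 0 0 0 75"
}}

```text
clock: 16.8
tcp_pos: [0.5473, -0.1488, 0.0126]
tool_rot: [-0.006, 0.798, -0.603, -0.009]
contact_force: [1.1, -2.0, -0.8]
gripper_width: 0.747
```

```bash
python3 st.py -150 0 12;  python3 - <<'E'
from h import *
a=snap('side','s15.png')
im=cv2.resize(a[120:260,200:360,::-1],None,fx=4,fy=4,interpolation=cv2.INTER_CUBIC)
cv2.imwrite('pics/s15c.png',im)
E
```

```text
t 16.8 world [ 0.5473 -0.1488  0.0126] lane mm [-1.501e+02  1.000e-01  1.260e+01] w 0.747 F [ 1.1 -2.  -0.8] Flane [-2.2 -0.5 -0.8]
toolx yaw in lane deg -179.84 tilt [1.23 0.07] q [ 0.01  0.51 -0.35 -0.03 -0.72  0.29]
shift tool frac total [-0.0004 -0.0005  0.0051] mm [-0.  -0.1  0.6]
```

View pics/s15c.png

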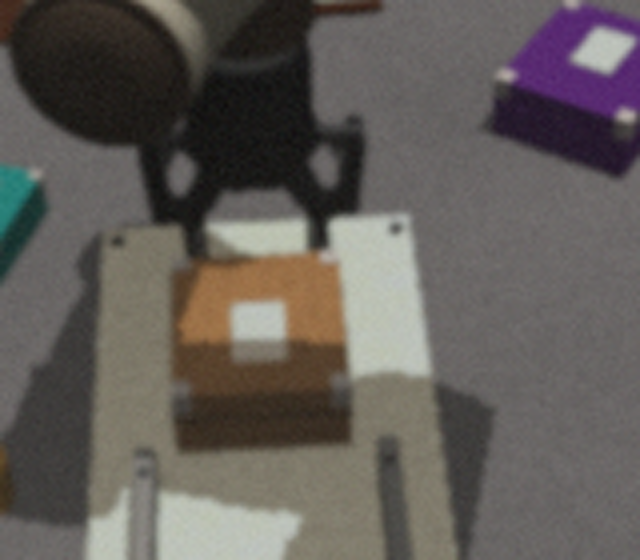

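Run:
```python
from box import *
rel([(176,262),(338,252),(351,441),(179,451)],(200,120),4,[1,2,4,5])
```

```text
box lane x,y mm [-81.6  -1.5] yaw deg -0.0 [[-0.8, -1.3], [0.5, -0.8], [0.5, 0.8], [-0.3, 0.5]]
```

Box is straight: lane (-82, -1.5), yaw ≈0. Pushing on down the lane.

>>> {"op": "step_arm", "data": {
  "motion": "0 0.004 0 -0.05 0.003 0 75; 0 0.002 0 -0.05 0.003 0 75; 0 -0.001 0 -0.05 0.002 0 75; 0 -0.001 0 -0.05 0 0 75; 0 -0.001 0 -0.05 0 0 75; 0 0 0 -0.05 0 0 75; 0 0 0 0 0 0 75; 0 0 0 0 0 0 75"
}}

```text
clock: 17.65
tcp_pos: [0.5362, -0.1127, 0.013]
tool_rot: [-0.003, 0.798, -0.603, -0.005]
contact_force: [0.9, -1.3, -1.3]
gripper_width: 0.749
```

```bash
python3 st.py -110 1 12;  python3 - <<'E'
from h import *
a=snap('side','s16.png')
im=cv2.resize(a[140:300,200:360,::-1],None,fx=3.75,fy=3.75,interpolation=cv2.INTER_CUBIC)
cv2.imwrite('pics/s16c.png',im)
E
```

```text
t 17.65 world [ 0.5362 -0.1127  0.013 ] lane mm [-112.4    1.    13. ] w 0.749 F [ 0.9 -1.3 -1.3] Flane [-1.5 -0.5 -1.3]
toolx yaw in lane deg -179.86 tilt [0.69 0.06] q [ 0.08  0.49 -0.41 -0.02 -0.68  0.21]
shift tool frac total [-0.0197 -0.0003  0.0084] mm [-2.4 -0.   1. ]
```

View pics/s16c.png

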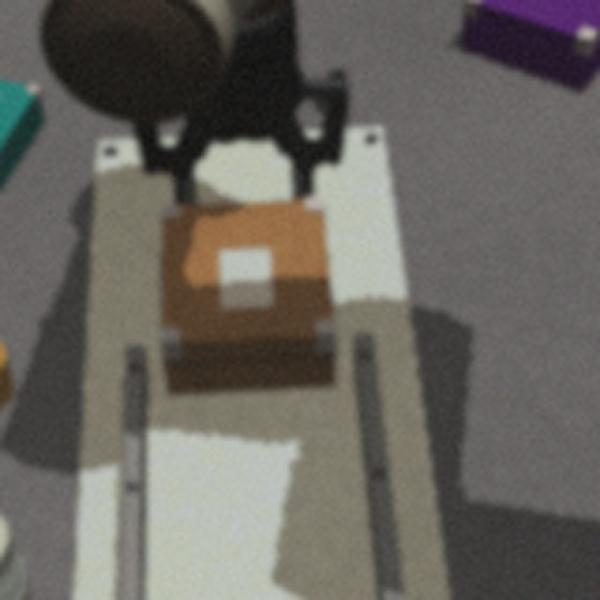

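Run:
```python
from box import *
rel([(164,211),(324,201),(335,385),(170,394)],(200,140),3.75,[1,2,4,5])
```

```text
box lane x,y mm [-42.6  -0.3] yaw deg 0.05 [[-0.2, -1.4], [0.1, -0.9], [0.6, 0.8], [-0.4, 0.7]]
```

Box is centred and straight (y≈-0.3 mm, yaw≈0), with its front just entering the mouth. Continuing.

>>> {"op": "step_arm", "data": {
  "motion": "0 0.003 0 -0.05 0 0 75; 0 0.001 0 -0.06 0 0 75; 0 0 0 -0.06 0 0 75; 0 0 0 -0.06 0 0 75; 0 0 0 -0.06 0 0 75; 0 0 0 -0.06 0 0 75; 0 0 0 -0.06 0 0 75; 0 0 0 0 0 0 75"
}}

```text
clock: 18.5
tcp_pos: [0.5215, -0.0617, 0.0132]
tool_rot: [0.001, 0.798, -0.603, 0.0]
contact_force: [0.2, -1.6, -1.0]
gripper_width: 0.749
```

```bash
python3 st.py -60 1 12;  python3 - <<'E'
from h import *
a=snap('side','s17.png')
im=cv2.resize(a[140:340,190:370,::-1],None,fx=3,fy=3,interpolation=cv2.INTER_CUBIC)
cv2.imwrite('pics/s17c.png',im)
E
```

```text
t 18.5 world [ 0.5215 -0.0617  0.0132] lane mm [-59.2   1.3  13.2] w 0.749 F [ 0.2 -1.6 -1. ] Flane [-1.6  0.2 -1. ]
toolx yaw in lane deg -179.87 tilt [-0.11  0.05] q [ 0.19  0.45 -0.48  0.   -0.64  0.08]
shift tool frac total [ 0.0063 -0.0026  0.01  ] mm [ 0.8 -0.3  1.2]
```

View pics/s17c.png

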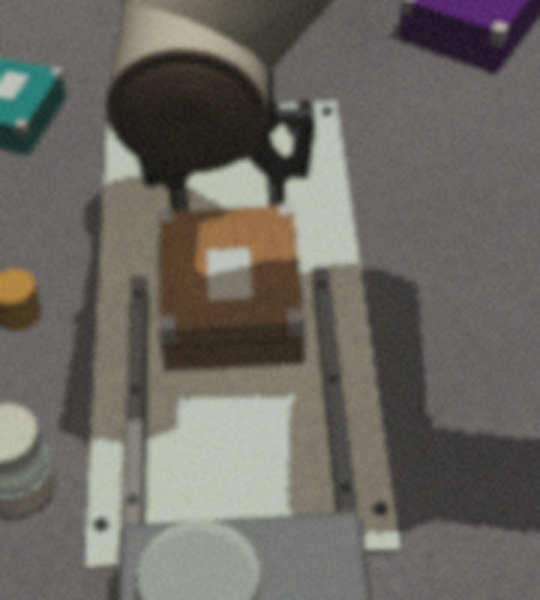

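Run:
```python
from box import *
rel([(160,217),(292,206),(304,360),(166,369)],(190,140),3,[1,2,4,5],x0=[.5,0,1.85])
```

```text
box lane x,y mm [ 9.6 -0.5] yaw deg 0.73 [[-0.4, -2.2], [0.2, -1.1], [0.5, 0.9], [-0.3, 0.9]]
```

>>> {"op": "step_arm", "data": {
  "motion": "0 0 0 -0.05 0 0 75; 0 0 0 -0.06 0 0 75; 0 0 0 -0.06 0 0 75; 0 0 0 -0.06 0 0 75; 0 0 0 -0.06 0 0 75; 0 0 0 -0.06 0 0 75; 0 0 0 -0.05 0 0 75; 0 0 0 0 0 0 75"
}}

```text
clock: 19.35
tcp_pos: [0.5073, -0.0122, 0.0133]
tool_rot: [0.001, 0.798, -0.603, 0.001]
contact_force: [1.0, -2.6, -0.9]
gripper_width: 0.749
```

```bash
python3 st.py -10 1 12;  python3 - <<'E'
from h import *
a=snap('side','s18.png')
im=cv2.resize(a[140:340,190:370,::-1],None,fx=3,fy=3,interpolation=cv2.INTER_CUBIC)
cv2.imwrite('pics/s18c.png',im)
snap('top','t18.png')
E
```

```text
t 19.35 world [ 0.5073 -0.0122  0.0133] lane mm [-7.8  1.5 13.3] w 0.749 F [ 1.  -2.6 -0.9] Flane [-2.8 -0.2 -0.9]
toolx yaw in lane deg -179.91 tilt [-0.13  0.06] q [ 0.3   0.43 -0.52  0.   -0.62 -0.02]
shift tool frac total [ 0.0182 -0.0044  0.0107] mm [ 2.2 -0.5  1.3]
```

View pics/s18c.png

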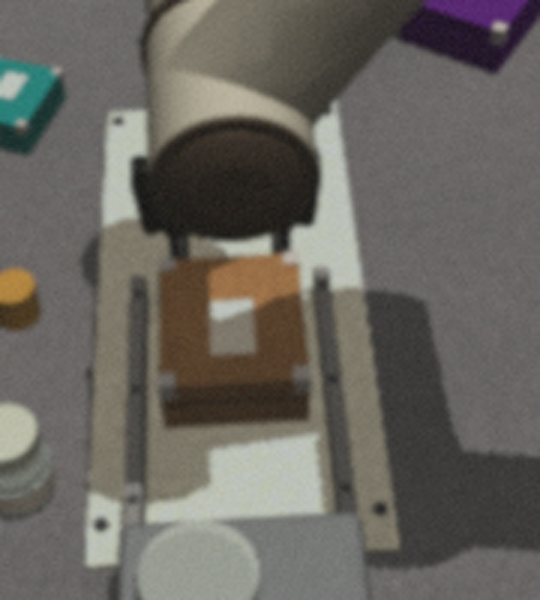

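View pics/t18.png

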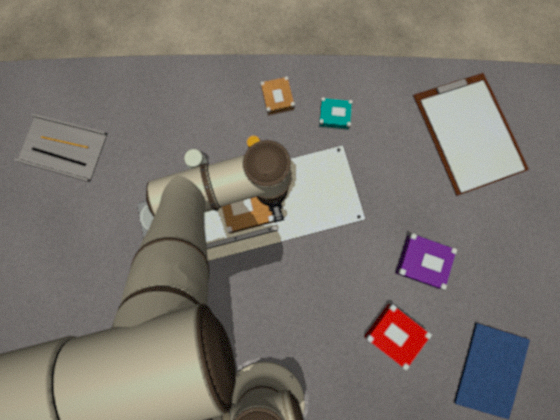

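Run:
```python
from box import *
rel([(159,270),(299,258),(309,416),(166,426)],(190,140),3,[1,2,4,5],x0=[.5,0,1.85])
```

```text
box lane x,y mm [61.7 -0.2] yaw deg 0.36 [[0.1, -3.6], [-0.3, -2.2], [0.6, 1.5], [-0.4, 1.1]]
```

>>> {"op": "step_arm", "data": {
  "motion": "0 0 0 -0.05 0 0 75; 0 0 0 -0.06 0 0 75; 0 0 0 -0.06 0 0 75; 0 0 0 -0.06 0 0 75; 0 0 0 -0.06 0 0 75; 0 0 0 -0.06 0 0 75; 0 0 0 -0.05 0 0 75; 0 0 0 0 0 0 75"
}}

```text
clock: 20.25
tcp_pos: [0.4932, 0.0369, 0.0133]
tool_rot: [0.001, 0.797, -0.604, 0.001]
contact_force: [1.2, -3.2, -0.6]
gripper_width: 0.748
```

```bash
python3 st.py 90 1 12;  python3 - <<'E'
from h import *
a=snap('side','s19.png')
im=cv2.resize(a[140:340,190:370,::-1],None,fx=3,fy=3,interpolation=cv2.INTER_CUBIC)
cv2.imwrite('pics/s19c.png',im)
snap('top','t19.png')
E
```

```text
t 20.25 world [0.4932 0.0369 0.0133] lane mm [43.4  1.8 13.3] w 0.748 F [ 1.2 -3.2 -0.6] Flane [-3.4 -0.2 -0.6]
toolx yaw in lane deg -179.97 tilt [-0.15  0.08] q [ 0.41  0.42 -0.55  0.   -0.6  -0.13]
shift tool frac total [-0.3887 -0.007   0.0097] mm [-46.6  -0.8   1.2]
```

View pics/s19c.png

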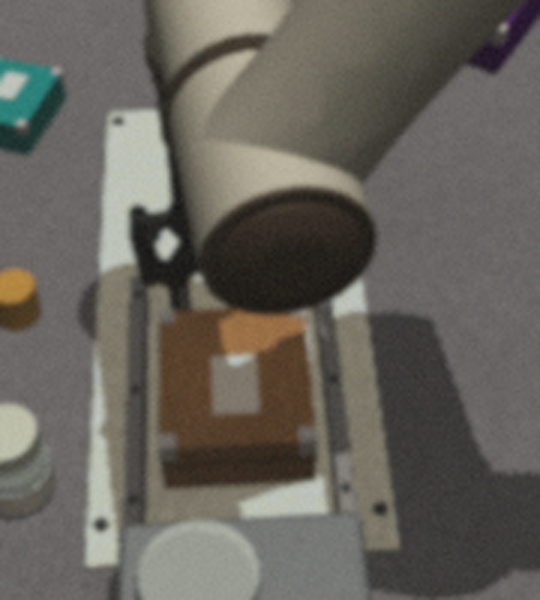

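Centred still; about 45 mm to the stop. Going on more slowly.

>>> {"op": "step_arm", "data": {
  "motion": "0 0 0 -0.05 0 0 75; 0 0 0 -0.05 0 0 75; 0 0 0 -0.05 0 0 75; 0 0 0 -0.05 0 0 75; 0 0 0 -0.05 0 0 75; 0 0 0 -0.04 0 0 75; 0 0 0 0 0 0 75; 0 0 0 0 0 0 75"
}}

```text
clock: 21.15
tcp_pos: [0.483, 0.0723, 0.0132]
tool_rot: [0.002, 0.797, -0.604, 0.001]
contact_force: [1.1, -3.2, 0.6]
gripper_width: 0.747
```

```bash
python3 st.py 90 1 12;  python3 - <<'E'
from h import *
a=snap('side','s20.png')
im=cv2.resize(a[140:340,190:370,::-1],None,fx=3,fy=3,interpolation=cv2.INTER_CUBIC)
cv2.imwrite('pics/s20c.png',im)
snap('top','t20.png')
E
```

```text
t 21.15 world [0.483  0.0723 0.0132] lane mm [80.2  2.1 13.2] w 0.747 F [ 1.1 -3.2  0.6] Flane [-3.4 -0.2  0.6]
toolx yaw in lane deg 179.97 tilt [-0.17  0.11] q [ 0.48  0.41 -0.57  0.   -0.6  -0.21]
shift tool frac total [-0.0818 -0.0089  0.01  ] mm [-9.8 -1.1  1.2]
```

View pics/s20c.png

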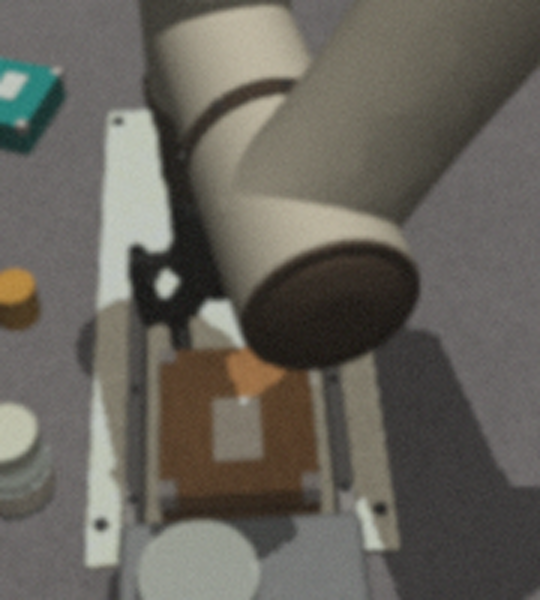

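View pics/t20.png

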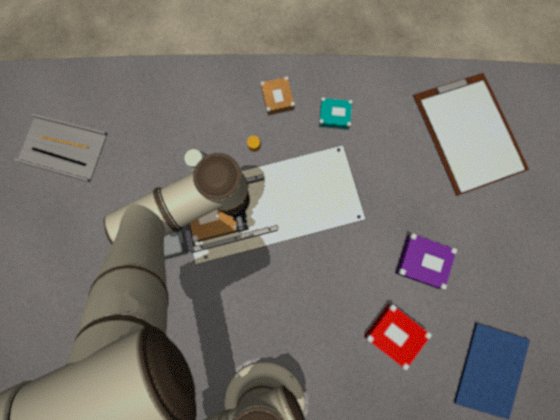

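>>> {"op": "step_arm", "data": {
  "motion": "0 0 0 -0.04 0 0 75; 0 0 0 -0.035 0 0 75; 0 0 0 0 0 0 75; 0 0 0 0 0 0 75; 0 0 0 0 0 0 75; 0 0 0 0 0 0 75; 0 0 0 0 0 0 75; 0 0 0 0 0 0 75"
}}

```text
clock: 22.05
tcp_pos: [0.4809, 0.0803, 0.0133]
tool_rot: [0.002, 0.797, -0.604, 0.001]
contact_force: [2.2, -5.3, 0.7]
gripper_width: 0.751
```

```bash
python3 st.py 90 1 12
```

```text
t 22.05 world [0.4809 0.0803 0.0133] lane mm [88.5  1.9 13.3] w 0.751 F [ 2.2 -5.3  0.7] Flane [-5.7 -0.7  0.7]
toolx yaw in lane deg -179.99 tilt [-0.29  0.12] q [ 0.5   0.41 -0.57  0.01 -0.6  -0.23]
shift tool frac total [-0.0129 -0.0077  0.0105] mm [-1.6 -0.9  1.3]
```

>>> {"op": "step_arm", "data": {
  "motion": "0 0 0 -0.03 0 0 75; 0 0 0 -0.03 0 0 75; 0 0 0 0 0 0 75; 0 0 0 0 0 0 75; 0 0 0 0 0 0 75; 0 0 0 0 0 0 75; 0 0 0 0 0 0 75; 0 0 0 0 0 0 75"
}}

```text
clock: 22.85
tcp_pos: [0.4806, 0.0798, 0.0142]
tool_rot: [0.007, 0.797, -0.604, 0.004]
contact_force: [1.6, -5.3, 0.2]
gripper_width: 0.753
```

```bash
python3 st.py 90 1 12
```

```text
t 22.85 world [0.4806 0.0798 0.0142] lane mm [88.1  2.3 14.2] w 0.753 F [ 1.6 -5.3  0.2] Flane [-5.5 -0.1  0.2]
toolx yaw in lane deg -179.97 tilt [-0.85  0.31] q [ 0.51  0.41 -0.57  0.02 -0.6  -0.25]
shift tool frac total [-0.0163 -0.0111  0.0181] mm [-2.  -1.3  2.2]
```

Force rose to 5.5 N with no advance, so the box looks to be at the stop. One firmer nudge to seat it flat, with tilt correction.

>>> {"op": "step_arm", "data": {
  "motion": "0 -0.004 0 -0.05 -0.005 0 75; 0 -0.002 0 -0.06 0 0 75; 0 -0.002 0 -0.06 0 0 75; 0 0 0 0 0 0 75; 0 0 0 0 0 0 75; 0 0 0 0 0 0 75; 0 0 0 0 0 0 75; 0 0 0 0 0 0 75"
}}

```text
clock: 23.65
tcp_pos: [0.4804, 0.0798, 0.0174]
tool_rot: [0.01, 0.797, -0.604, 0.002]
contact_force: [1.2, -3.7, -0.0]
gripper_width: 0.747
```

```bash
python3 st.py 90 1 12;  python3 - <<'E'
from h import *
a=snap('side','s21.png')
im=cv2.resize(a[200:330,220:340,::-1],None,fx=4.5,fy=4.5,interpolation=cv2.INTER_CUBIC)
cv2.imwrite('pics/s21c.png',im)
E
```

```text
t 23.65 world [0.4804 0.0798 0.0174] lane mm [88.1  2.6 17.4] w 0.747 F [ 1.2 -3.7 -0. ] Flane [-3.9 -0.1 -0. ]
toolx yaw in lane deg -179.97 tilt [-0.84  0.74] q [ 0.51  0.4  -0.56  0.02 -0.62 -0.25]
shift tool frac total [-0.0165 -0.0137  0.045 ] mm [-2.  -1.6  5.4]
```

View pics/s21c.png

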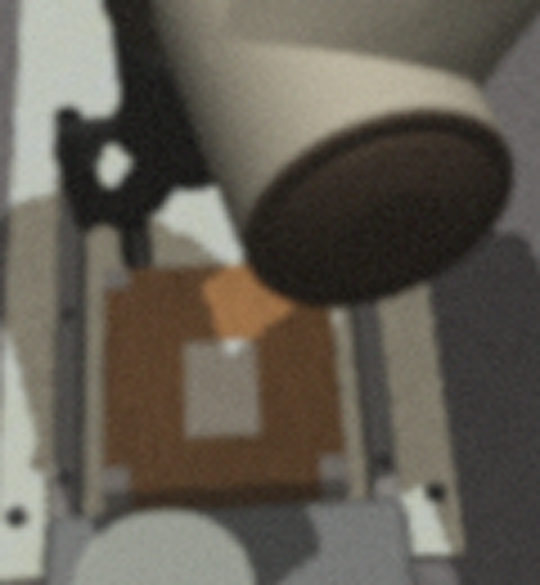

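No further advance (TCP fixed at 88.1 mm), so the box is seated. The side view shows it centred between the rails, with the front edge at the housing side of the frame. Retreating straight back up the lane, then up.

>>> {"op": "step_arm", "data": {
  "motion": "0 0 0 0.06 -0.005 0 75; 0 0 0 0.1 -0.005 0 75; 0.003 -0.003 0 0.15 0 0 75; 0 0 0 0.2 0 0 75; 0 0 0 0.2 0 -0.02 75; 0 0 0 0.2 0 -0.1 75; 0 0 0 0.2 0 -0.3 75; 0 0 0 0.2 0 -0.3 75"
}}

```text
clock: 24.5
tcp_pos: [0.5236, -0.076, 0.1019]
tool_rot: [0.006, 0.799, -0.601, -0.004]
contact_force: [1.4, -0.0, -0.3]
gripper_width: 0.751
```

```bash
python3 st.py -200 1 200
```

```text
t 24.5 world [ 0.5236 -0.076   0.1019] lane mm [-73.6   3.1 101.9] w 0.751 F [ 1.4 -0.  -0.3] Flane [-0.4 -1.3 -0.3]
toolx yaw in lane deg -179.65 tilt [-0.06  0.77] q [ 0.16  0.34 -0.37  0.   -0.87  0.11]
shift tool frac total [ 1.0543e+00 -4.0000e-04 -8.1650e-01] mm [126.5  -0.  -98. ]
```

>>> {"op": "step_arm", "data": {
  "motion": "0 0 0 0.25 0 -0.3 75; 0 0 0 0.3 0 -0.2 75; 0 0 0 0.3 0 -0.2 75; 0 0 0 0.3 0 0 75; 0 0 0 0.3 0 0 75; 0 0 0 0 0 0 75; 0 0 0 0 0 0 75; 0 0 0 0 0 0 75"
}}

```text
clock: 25.3
tcp_pos: [0.5758, -0.2576, 0.1962]
tool_rot: [0.001, 0.797, -0.604, 0.002]
contact_force: [0.1, 0.0, 0.6]
gripper_width: 0.746
```

```bash
python3 st.py -200 1 200;  python3 - <<'E'
from h import *
a=snap('side','s22.png')
im=cv2.resize(a[200:340,210:350,::-1],None,fx=4,fy=4,interpolation=cv2.INTER_CUBIC)
cv2.imwrite('pics/s22c.png',im)
b=snap('top','t22.png')
im=cv2.resize(b[130:270,130:370,::-1],None,fx=3.33,fy=3.33,interpolation=cv2.INTER_CUBIC)
cv2.imwrite('pics/t22c.png',im)
E
```

```text
t 25.3 world [ 0.5758 -0.2576  0.1962] lane mm [-262.6    2.1  196.2] w 0.746 F [0.1 0.  0.6] Flane [-0.  -0.1  0.6]
toolx yaw in lane deg -179.97 tilt [-0.28 -0.03] q [-0.16  0.4  -0.01  0.   -1.16  0.44]
shift tool frac total [-0.5214 -0.0095 -0.0344] mm [-62.6  -1.1  -4.1]
```

View pics/s22c.png

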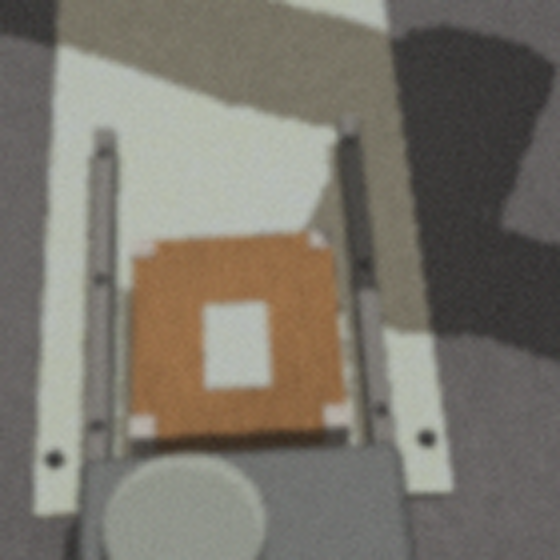

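View pics/t22.png

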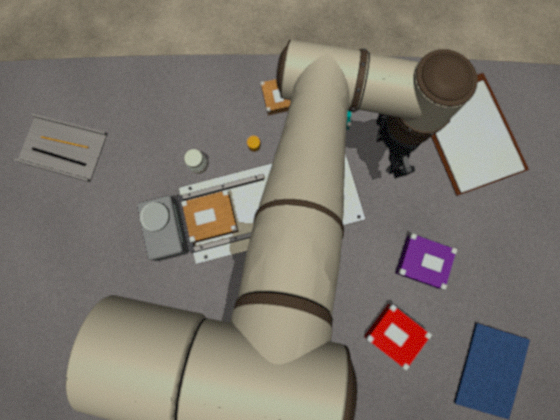

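Run:
```python
from box import *
im=cv2.imread('pics/t22.png')
cv2.imwrite('pics/t22d.png',cv2.resize(im[170:275,130:280],None,fx=5,fy=5,interpolation=cv2.INTER_CUBIC))
rel([(130,437),(133,244),(328,232),(347,425)],(210,200),4,[0,1,2,3],x0=[.46,.15,1.85])
for n in('jar','dish','weight'):
    for c in('top','side'): print(n,c,[np.round(d['location'],3) for d in r.search_frame(c,n)][:1])
```

```text
box lane x,y mm [158.3  -1. ] yaw deg 0.01 [[-0.2, 0.5], [-0.6, -0.9], [0.4, -0.5], [0.4, 0.5]]
jar top [array([0.607, 0.189, 0.07 ])]
jar side [array([0.6  , 0.21 , 0.063])]
dish top [array([0.456, 0.276, 0.093])]
dish side [array([0.456, 0.285, 0.092])]
weight top [array([0.659, 0.044, 0.035])]
weight side [array([0.661, 0.054, 0.032])]
```

View pics/t22d.png

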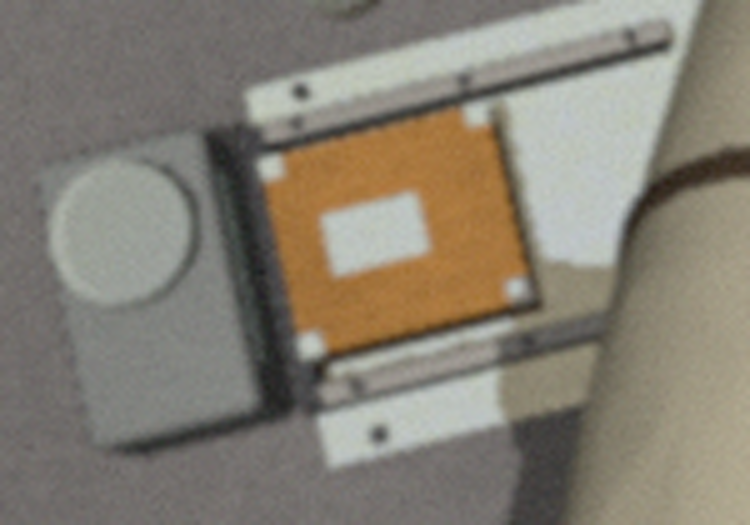

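Run:
```python
from box import *
rel([(257,163),(492,103),(538,303),(303,362)],(130,170),5,[0,1,2,3],L=np.array([.5077,-.0068,1.8448]),cam='top',x0=[.46,.15,1.85])
r.finish_job()
```

```text
box lane x,y mm [159.9   1.5] yaw deg -0.23 [[0.9, -0.1], [-0.7, 0.3], [-0.4, -0.1], [0.3, -0.1]]
the job is handed in; nothing more can be done
```

The specimen box is flat against the stop bar, and I have handed the job in. It is the larger orange box, the one on the apron. I pushed its left face sideways to centre it, then pushed from behind down the lane in small checked steps. Then I backed straight out and lifted clear.

**Final checks**
- **Position:** the side camera puts the box at lane x = 158.3, y = −1.0 mm, yaw 0.0°. The top camera puts it at x = 159.9, y = +1.5 mm, yaw −0.2°. The target is x = 160 mm, centred, and the two views differ by about 2 mm, roughly the calibration limit.
- **Seating:** at the end the force rose from about 3 N to about 5.5 N and further pushes gave no advance. A tiny gap at the stop can't be seen from the cameras, so "flat against it" rests on that stall.
- **Rails:** the box ran within about 2 mm of the lane's middle, and neither the forces nor the pictures showed contact with a rail.
- **Bystanders:** the jar, dish and weight are where they started, within network accuracy. The finish was at about 25 s, with the arm holding still about 0.2 m up.

**What disagreed**
- **Fingertip height:** the pictures show the tips about 20 mm above the TCP at 75 % opening, not 19 mm ahead of it as the text says. I set the pushing height from the pictures.
- **Sideways push:** the compliant arm overshot by about 4 mm, and I corrected it with a slightly diagonal push before the mouth.

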